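# Isolate the stone lap and hold its cover at the gauge for inspection

## Task

Make the flat stone-polishing machine safe for a look at its disc: first, with the cover still shut, throw the toggle lever of the switch box beside it all the way over to its other side. Then lift the machine's hinged cover by its bar until the cover stands at the same angle as the gauge pointer beside it, and hold it there: the cover falls shut by itself, so finish still holding it steady, without letting go. Do not shift the gauge pointer or any of the discs, tools and carvings lying about.

Things in the scene. Friction and masses are not known exactly. Their poses are not given: they have to be found in the camera images.
- lap: the flat lap: a fixed grey cabinet 220 mm deep (x) x 230 wide (y) x 100 high with a round well and a polishing disc under a cover. Origin: centre of its underside, on the table. Its x axis points from the bar side to the hinge side, y along the hinge, z up. It stands at any yaw within about 0.3 rad of facing the robot.
- cover (a joint): angle of the cover, rad: 0 shut (level), grows as the bar side lifts, stop at 1.4. The cover is an aluminium plate 190 x 200 x 6 mm of about 0.6 kg (may vary by a third), hinged along the cabinet's far edge, with a free-moving hinge: it falls shut when released at any angle.
- cover_bar (a point): middle of the cover's grip bar: round, dark steel, 12 mm thick, 110 long between its end arms, parallel to the hinge, in the cover's plane, 40 mm out from the plate's front edge (34 mm free gap), 230 mm from the hinge axis. Shut, it is 108 mm above the table, nothing under it. Axes turn with the cover: x towards the hinge, y along the bar, z out of the upper face.
- cover_hinge (a point): point on the cover's hinge axis midway along it, 108 mm above the table, 80 mm towards x from the cabinet's centre; the axis runs along the lap's y. Axes turn with the cover.
- gauge (a joint): angle of the gauge pointer, rad, measured like the cover's angle about the same axis (between 0.5 and 0.95); it is the marked angle: the cover is right when cover equals it. Stiff; not to be moved.
- gauge_tip (a point): tip of the gauge pointer: a thin dark steel arm 200 x 4 x 8 mm on the hinge axis, running beside the cover on its +y side in front of an arc of ticks; the tip is 190 mm from the hinge axis and 125 mm from the cover's middle line (25 mm outside the cover's edge). x runs along the arm towards the hinge.
- switch_base: the switch box: fixed grey block 70 x 50 x 25 mm on the table, left or right of the lap. Origin: centre of its underside. The lever swings in its x-z plane about an axis along y, 22 mm above the table over its origin.
- switch (a joint): lever angle, rad: 0 leaning 0.5 rad to the box's -x side (on; roughly towards the robot), 1.0 leaning 0.5 rad to its +x side (off, the stop). It stays where it is left and needs about 1 N at the knob.
- switch_tip (a point): centre of the ball knob (26 mm diameter, black) at the lever's end, 80 mm from its axis; about 92 mm above the table at either end of its travel, 102 mm when upright. The lever is a rod of 10 mm diameter.
- tin_mid (a point): bystander: open steel tin 80 x 90 x 40 mm, in the other of the switch box's two places; point at its centre.
- cutdisc_mid (a point): bystander: steel cutting disc, 115 mm diameter, 5 mm thick, lying flat; its centre.
- cupwheel_mid (a point): bystander: dark grinding wheel, 100 mm diameter, 20 mm high; its centre.
- spanner_grip (a point): bystander: steel spanner 180 mm long, lying flat; point on its handle.
- turtle_mid (a point): bystander: small brown stone turtle, 60 mm across, 34 mm high; its centre.
- fish_mid (a point): bystander: brown stone fish 210 mm long, 75 mm high; its middle.
- dog_mid (a point): bystander: grey stone dog 70 mm across the base, 120 mm high; half-way up.
Not all that is in view belongs to the job. What is shaped like the switch_base but orange is not meant.

How it is judged:
By the outcome, as a careful person would: the job done as asked, in the order asked, and still so for the second after the job is handed in, while the arm keeps its last pose, push and grip.
It also fails if it takes over 64 s, if anything falls off the work surface, if the arm or the gripper's body presses on something with over 40 N, if the wrist force passes 120 N, or if a joint passes its speed limit or range.

## Robot

A 6-joint arm with a two-finger parallel gripper is mounted at the origin on the work surface. World frame = base frame: x ahead of the robot, y to its left, z up, the work surface at z = 0. Lengths are in m, angles in rad, forces in N, time in s.
With the tool pointing down it reaches from about 0.3 to 0.875 m from the base axis. Payload 6.4 kg.
Tool frame: the origin (TCP) lies between the finger pads; the fingertips stand 11 mm ahead of it and the grasp point (between the pads) lies 8 mm behind it (ctrl.tcp_to_tips is the y of the fingertips in the tool frame, in m); y points along the fingers, x is the direction in which the jaws open and shut, and the axes are right-handed (so a half turn about y gives the same grasp; the last joint's range is limited). The gripper opens to 85 mm and grips with 20 to 120 N. Pads are 22 mm wide; open, the fingers measure 114 mm over their backs; the gripper's body (76 mm by 85 mm) begins 54 mm behind the grasp point. The pads swing forward as they close: fully open they stand 13 mm farther back than shut.
Start: joints at [0.979, 0.181, 1.607, -0, 1.354, -0.206], TCP at [0.216, 0.533, 0.242] pointing down, gripper open.
Joint ranges: [-2.99, 2.99], [-0.89, 2.07], [0.3, 2.58], [-1.14, 4.28], [0, 2.63], [-3.12, 3.12]. Speed limits (rad/s): [2.57, 2.57, 3.01, 3.14, 3.14, 3.14].

## Interface

Orientations are given as a unit quaternion [w, x, y, z].
In Python, from bench import ctrl gives the robot as it stands.
- The arm moves only by the tool apply_moves, never from a script. Its argument "plan" is text: rows parted by semicolons, each of 7 numbers parted by spaces: the shift along the tool's x, y, z each as a share of 0.05 m, from -1 to 1, then the turn, a rotation vector about the tool's x, y, z each as a share of 0.12 rad, from -1 to 1, then the opening, from 0 (shut) to 1 (fully open). In form: dx dy dz wx wy wz claw; .... A call has exactly 5 rows; each row shifts and turns the commanded pose from where the row before left it, along the tool's axes as they then stand; what a row does not reach is not made up. A row lasts 1/10 s, in which the tool goes at most 50 mm and 8.59 degrees, less where a joint would pass 70% of its speed; a pose out of reach is approached as far as the arm can. A call with a number of a shift or a turn outside -1 to 1 is refused whole. A call with a gripper value outside its range is refused whole. The fingers move at their own pace and stop on an object; the grip force is fixed at half the most. Time passes only in rows, so rows that do not move let the fingers close, or fill a call up. It gives the time, the measured TCP pose, the force and the opening at its end, in the units of the state.
- ctrl.get_obs(): the state, without advancing time (a new reading comes with each control period).
- ctrl.camera(name): name is "side" or "top" or "wrist"; returns the picture (384x512x3 uint8, red, green, blue); there is no depth.
- ctrl.get_calibration(name): a dict with "intrinsics" (3x3 intrinsics, pixels), "k1" (the pictures are not rectified: a ray, as slopes to the right and down, at radius r is drawn at 1 + k1 r^2 times it, then the intrinsics apply), "R" (3x3) and "t" (3): a world point X has camera coordinates R X + t. Camera axes: x right, y down, z forward; pixel columns grow to the right and rows downward; lengths in m; the calibration is good to about 2 mm. A picture is of the moment at which its call begins: read the wrist's pose just before it. get_calibration takes no time and is no camera call; for the wrist camera it gives the pose at the moment of the call.
- ctrl.hand_in(): hands the job in, once; it reports no verdict.
Trained networks look in the newest picture that a camera, given by its name, has taken for a name from the list of things; names that differ only in an ending like _2 or _b are one class to them, and where a whole thing is asked for, a point or a joint stands for the part that bears it (a point fixed in the world has none). Each returns a list of dicts, best first, with "score" (0 to 1); they miss things now and then, are a little off and sometimes report something else, mostly with a low value. They report only what shows in the picture. A call takes as long as a camera call. They do not tell look-alikes from the thing itself.
- ctrl.recognise(camera, target): "point" ([x, y, z] in m, in world coordinates, good to about 4 mm: the middle of the surface that is visible of it).
The state is a dict: "time_s": time; "q": joint angles; "dq": joint speeds; "joint_efforts": joint torques, N m; "eef_pos": TCP position; "eef_rot": TCP orientation; "wrist_force": force on the tool from outside, world axes, zero at the start; "torque": the same for the moment, N m; "opening": opening from 0.0 (shut) to 1.0 (fully open).
Only numpy, scipy, OpenCV 4.12 (cv2) and the standard library are available. Lean on these libraries where they do the work, as an engineer would, in place of code of your own. Each camera call takes 0.05 s, during which the arm holds its last target.

## Working session

There is one attempt and no reset: what is moved stays moved. The work goes in short steps, Python scripts to look and compute and a tool call to move; the robot and the scene stay as the last step left them, time stands still between calls to the robot, and variables do not carry over. Pictures are saved under pics/ and viewed, and the job is handed in when it is done.

Besides the shell and the picture viewer there is one more tool, called after "Call:" in YAML: its name, and indented under it one key for each argument. apply_moves: Moves the arm, as the interface text tells. Shift numbers are shares of 0.05 m and turn numbers shares of 0.12 rad, none past 1 either way. Its arguments: {"type":"object","properties":{"plan":{"type":"string"}},"required":["plan"]}

```bash
ls; mkdir -p pics
python3 - <<'E'
from bench import ctrl
import cv2
o=ctrl.get_obs(); print({k:(v.round(3).tolist() if hasattr(v,'round') and not isinstance(v,float) else v) for k,v in o.items()})
for n in ("side","top","wrist"):
    im=ctrl.camera(n); cv2.imwrite(f"pics/a_{n}.png",im[:,:,::-1])
    c=ctrl.get_calibration(n); print(n,c)
    for t in ["lap","cover_bar","cover_hinge","gauge_tip","switch_base","switch_tip","tin_mid"]:
        print(t,[(round(d['score'],2),[round(float(x),3) for x in d['point']]) for d in ctrl.recognise(n,t)])
print(ctrl.get_obs()['time_s'], ctrl.tcp_to_tips)
E
```

```text
pics
{'time_s': 0.0, 'q': [0.979, 0.182, 1.608, -0.0, 1.354, -0.206], 'dq': [-0.002, -0.001, 0.001, 0.002, -0.002, -0.001], 'joint_efforts': [0.001, -44.486, -35.135, 0.0, 0.009, 0.0], 'eef_pos': [0.216, 0.532, 0.241], 'eef_rot': [-0.586, 0.587, 0.394, -0.395], 'wrist_force': [0.381, 0.304, 0.623], 'torque': [-0.022, -0.007, 0.041], 'opening': 0.9988027313136889}
side {'intrinsics': array([[477.18939394,   0.        , 258.13932921],
       [  0.        , 477.18939394, 188.33474011],
       [  0.        ,   0.        ,   1.        ]]), 'k1': -0.13355722554694757, 'R': array([[ 0.99549589, -0.09455513,  0.00687438],
       [-0.05118545, -0.59709197, -0.80053808],
       [ 0.07979962,  0.79658051, -0.59924245]]), 't': array([-0.57068562,  0.10413976,  1.6388152 ])}
lap [(0.76, [0.605, -0.025, 0.112])]
cover_bar [(0.92, [0.593, 0.038, 0.111])]
cover_hinge []
gauge_tip [(0.55, [0.653, 0.168, 0.187]), (0.37, [0.605, -0.025, 0.115])]
switch_base [(0.94, [0.549, -0.204, 0.022]), (0.59, [0.484, -0.323, 0.029])]
switch_tip [(0.6, [0.47, -0.319, 0.101]), (0.6, [0.496, 0.338, 0.019]), (0.41, [0.
[... 691 characters left out ...]
.191, 0.021]), (0.44, [0.529, 0.462, 0.055]), (0.25, [0.466, -0.314, 0.105])]
switch_tip [(0.49, [0.524, -0.198, 0.103]), (0.46, [0.461, -0.311, 0.101])]
tin_mid [(0.88, [0.498, 0.307, 0.001])]
wrist {'intrinsics': array([[294.11317163,   0.        , 256.61321547],
       [  0.        , 294.11317163, 192.98191318],
       [  0.        ,   0.        ,   1.        ]]), 'k1': -0.025794952474368166, 'R': array([[ 0.37587041,  0.92667163,  0.00105956],
       [ 0.89163488, -0.36197   ,  0.27196498],
       [ 0.25240576, -0.10127884, -0.96230657]]), 't': array([-0.57409345, -0.03570725,  0.37756029])}
lap []
cover_bar []
cover_hinge []
gauge_tip []
switch_base []
switch_tip []
tin_mid []
1.2 0.011
```

View pics/a_side.png

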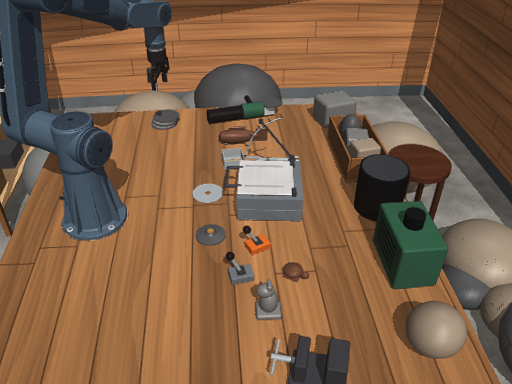

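View pics/a_top.png

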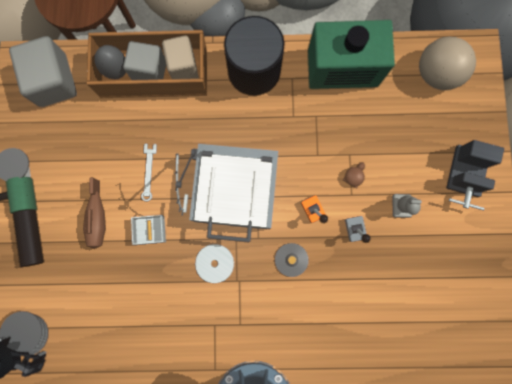

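Run:
```python
import cv2
s=cv2.imread('pics/a_side.png'); t=cv2.imread('pics/a_top.png')
cv2.imwrite('pics/c1.png',cv2.resize(s[100:300,170:370],None,fx=3,fy=3,interpolation=cv2.INTER_CUBIC))
cv2.imwrite('pics/c2.png',cv2.resize(t[60:260,160:360],None,fx=3,fy=3,interpolation=cv2.INTER_CUBIC))
cv2.imwrite('pics/c3.png',cv2.resize(t[130:280,290:440],None,fx=4,fy=4,interpolation=cv2.INTER_CUBIC))
```

```text
(no output)
```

View pics/c1.png

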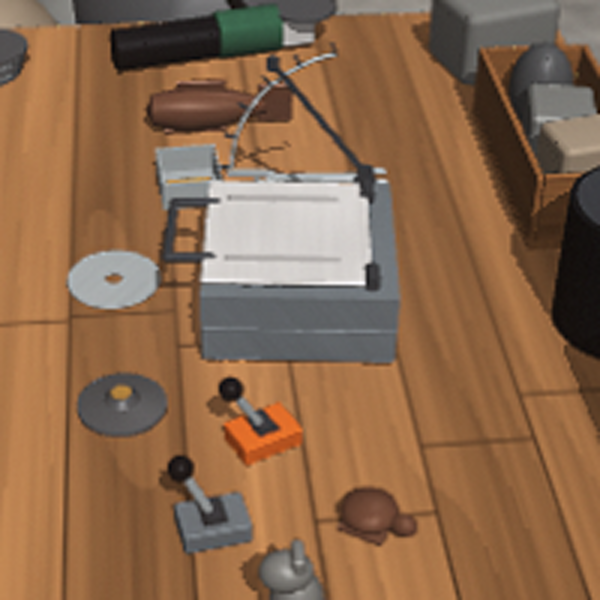

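View pics/c2.png

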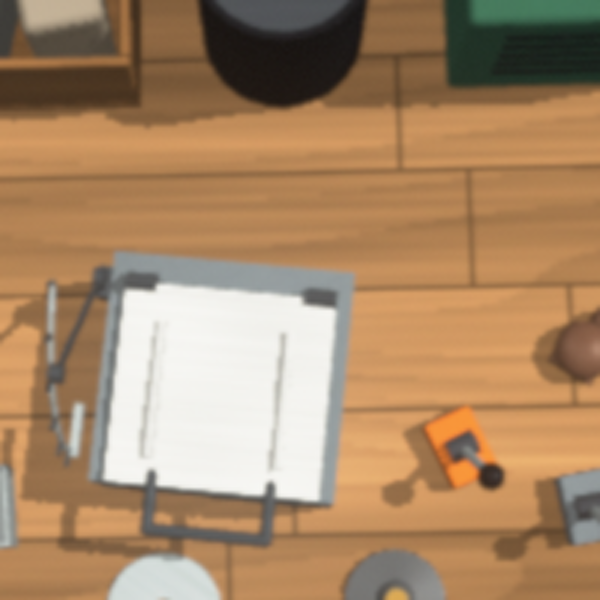

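View pics/c3.png

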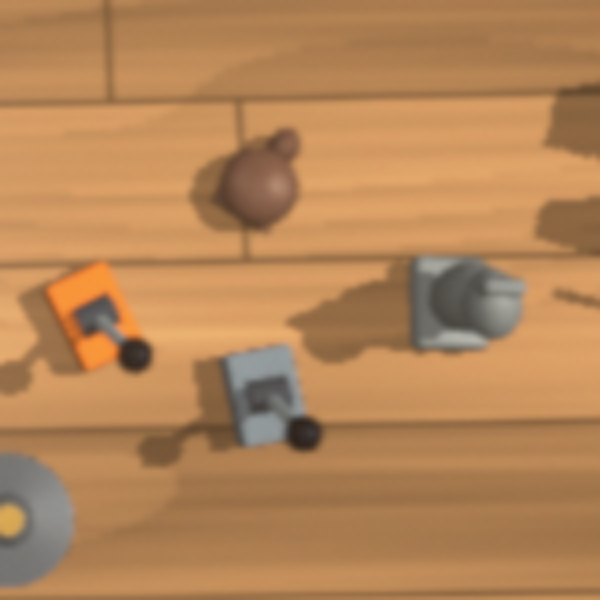

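```bash
cat > h.py <<'E'
import numpy as np, cv2
from scipy.optimize import least_squares
from bench import ctrl
def proj(c,X):
    X=np.atleast_2d(X); p=X@c['R'].T+c['t']; s=p[:,:2]/p[:,2:]
    s=s*(1+c['k1']*(s**2).sum(1,keepdims=True)); K=c['intrinsics']
    return s@K[:2,:2].T+K[:2,2]
def onplane(c,uv,z):
    f=lambda q:(proj(c,[q[0],q[1],z])[0]-uv)
    return least_squares(f,[0.5,0.]).x
def tri(cs,uvs,x0=(0.5,0,0.1)):
    r=least_squares(lambda q:np.concatenate([proj(c,q)[0]-np.array(u) for c,u in zip(cs,uvs)]),x0)
    return r.x,r.fun
def lapP(l,p): # lap pose l=(x,y,yaw)
    c,s=np.cos(l[2]),np.sin(l[2]); p=np.atleast_2d(p).astype(float)
    return np.c_[l[0]+c*p[:,0]-s*p[:,1], l[1]+s*p[:,0]+c*p[:,1], p[:,2]]
E
python3 - <<'E'
from h import *
S=ctrl.get_calibration('side');T=ctrl.get_calibration('top')
c1=lambda u,v:np.array([u/3+170,v/3+100]); c2=lambda u,v:np.array([u/3+160,v/3+60]); c3=lambda u,v:np.array([u/4+290,v/4+130])
k,r=tri([S,T],[c1(180,467),c3(304,433)]); print('knob',k,r)
k,r=tri([S,T],[c1(231,389),c3(134,353)]); print('orange knob',k,r)
for u in [(221,358),(290,345),(302,437),(243,447)]: print('sw',onplane(T,c3(*u),.025))
# lap fit
pl=[[.11,.115,.1],[.11,-.115,.1],[-.11,-.115,.1],[-.11,.115,.1]]
uv=np.array([c2(116,253),c2(353,273),c2(332,506),c2(92,482)])
bar=[[.08-.236,.055,.108],[.08-.236,-.055,.108]]
buv=np.array([c2(145,533),c2(268,543)])
uvs=np.array([c1(398,357)]); ps=[[.11,-.115,0.]]; 
uvs=np.array([c1(398,357),c1(205,357)]); ps=[[.11,-.115,0.],[-.11,-.115,0]]
f=lambda l:np.concatenate([(proj(T,lapP(l,pl))-uv).ravel(),(proj(T,lapP(l,bar))-buv).ravel(),(proj(S,lapP(l,ps))-uvs).ravel()])
R=least_squares(f,[.68,.04,-.1]); l=R.x; print('lap',l,R.fun.round(1))
tip,r=tri([S,T],[c1(273,64),c2(56,373)]); print('tip',tip,r)
c,s=np.cos(l[2]),np.sin(l[2]); d=tip-np.array([l[0],l[1],0]); loc=[c*d[0]+s*d[1],-s*d[0]+c*d[1],d[2]]; print('tip local',loc, 'ang',np.arctan2(loc[2]-.108,.08-loc[0]),np.hypot(loc[2]-.108,.08-loc[0]))
print('bar',lapP(l,[.08-.23,0,.108]))
E
```

```text
knob [ 0.46013037 -0.32030129  0.09878396] [-0.39843827  0.02883062 -0.00792833 -0.38327577]
orange knob [ 0.51774823 -0.20678864  0.09298524] [-0.3154282   0.03391382 -0.00427142 -0.28942323]
sw [ 0.51682281 -0.28241908]
sw [ 0.5254782  -0.33369234]
sw [ 0.45770583 -0.33869892]
sw [ 0.45118337 -0.29522676]
lap [ 0.61605545  0.04306192 -0.1021487 ] [-1.6 -0.7 -0.4 -1.1  0.7 -1.7 -1.4 -0.5  0.4  0.7 -0.9  0.7 -1.4  3.5
 -1.3  2.9]
tip [0.59575276 0.17010069 0.25791557] [-0.55626608  0.09484461 -0.00168622 -0.39265608]
tip local [np.float64(-0.03315115042954158), np.float64(0.12430628103026159), np.float64(0.2579155744416861)] ang 0.9242520685560444 0.18782401950684977
bar [[0.46683735 0.05835759 0.108     ]]
```

```bash
cat >> h.py <<'E'
from scipy.spatial.transform import Rotation as Ro
def pose():
    o=ctrl.get_obs(); q=np.array(o['eef_rot']); return np.array(o['eef_pos']),Ro.from_quat(q[[1,2,3,0]])
def RX(y,x): # rotation from tool y dir & approx x dir
    y=np.array(y,float);y/=np.linalg.norm(y);x=np.array(x,float);x-=y*(x@y);x/=np.linalg.norm(x)
    return Ro.from_matrix(np.c_[x,y,np.cross(x,y)])
def plan(p0,R0,p1,R1,claw,n=None,lim=0.95,rlim=.95,show=True):
    p1=np.array(p1,float);D=(R0.inv()*R1).as_rotvec()
    m=max(np.abs(p1-p0).max()/.05/lim*1.2,np.abs(D).max()/.12/rlim)
    m=max(np.linalg.norm(p1-p0)/.05/lim,np.linalg.norm(D)/.12/rlim)
    n=n or max(1,int(np.ceil(m))); n=int(np.ceil(n/5)*5)
    P,R=p0.copy(),R0; rows=[]
    for i in range(1,n+1):
        tp=p0+(p1-p0)*i/n; tr=R0*Ro.from_rotvec(D*i/n)
        s=(R.inv().apply(tp-P)/.05).round(2); w=((R.inv()*tr).as_rotvec()/.12).round(2)
        P=P+R.apply(s*.05); R=R*Ro.from_rotvec(w*.12)
        rows.append(' '.join(f'{v:g}' for v in [*(s+0),*(w+0),claw]))
    for i in range(0,n,5): print('; '.join(rows[i:i+5]))
    print('end',P.round(4),'n',n)
    return P,R
E
python3 - <<'E'
from h import *
p,R=pose(); print(R.as_matrix().round(3))
yaw=.15
Rt=RX([0,0,-1],[-np.sin(yaw),np.cos(yaw),0]); print(np.degrees((R.inv()*Rt).as_rotvec()))
Rt2=RX([0,0,-1],[np.sin(yaw),-np.cos(yaw),0]); print(np.degrees((R.inv()*Rt2).as_rotvec()))
E
```

```text
[[ 0.376  0.    -0.926]
 [ 0.926  0.     0.376]
 [ 0.    -1.     0.   ]]
[ 4.62228894e-04 -3.07011460e+01  1.82548799e-03]
[-2.43697845e-03  1.49298854e+02  6.17063414e-04]
```

Run:
```python
from h import *
p,R=pose(); c=ctrl.get_calibration('wrist'); print('cam in tool',R.inv().apply(-c['R'].T@c['t']-p), R.inv().apply(c['R'][2]))
Rt=RX([0,0,-1],[-np.sin(.15),np.cos(.15),0])
m=(R*Ro.from_rotvec((R.inv()*Rt).as_rotvec()*.5))
P,Q=plan(p,R,[.38,.12,.28],m,0,n=15)
P,Q=plan(P,Q,[.38,-.30,.25],Rt,0,n=15)
```

```text
cam in tool [-0.00135764 -0.13132903  0.06858299] [ 0.00109317  0.96230828 -0.27195879]
-0.43 -0.05 -0.41 0 -0.15 0 0; -0.43 -0.05 -0.4 0 -0.15 0 0; -0.45 -0.05 -0.39 0 -0.15 0 0; -0.44 -0.05 -0.39 0 -0.15 0 0; -0.46 -0.05 -0.38 0 -0.14 0 0
-0.46 -0.05 -0.37 0 -0.15 0 0; -0.47 -0.05 -0.36 0 -0.15 0 0; -0.48 -0.05 -0.35 0 -0.15 0 0; -0.48 -0.05 -0.35 0 -0.15 0 0; -0.49 -0.05 -0.33 0 -0.15 0 0
-0.49 -0.05 -0.33 0 -0.15 0 0; -0.5 -0.05 -0.32 0 -0.15 0 0; -0.5 -0.05 -0.3 0 -0.14 0 0; -0.52 -0.05 -0.3 0 -0.15 0 0; -0.51 -0.05 -0.29 0 -0.15 0 0
end [0.3798 0.1201 0.2798] n 15
-0.56 0.04 -0.07 0 -0.15 0 0; -0.55 0.04 -0.05 0 -0.15 0 0; -0.56 0.04 -0.05 0 -0.15 0 0; -0.56 0.04 -0.04 0 -0.15 0 0; -0.56 0.04 -0.02 0 -0.15 0 0
-0.56 0.04 -0.02 0 -0.14 0 0; -0.56 0.04 0 0 -0.15 0 0; -0.56 0.04 0 0 -0.15 0 0; -0.56 0.04 0.01 0 -0.15 0 0; -0.56 0.04 0.03 0 -0.15 0 0
-0.56 0.04 0.03 0 -0.15 0 0; -0.56 0.04 0.04 0 -0.15 0 0; -0.55 0.04 0.06 0 -0.15 0 0; -0.56 0.04 0.06 0 -0.15 0 0; -0.56 0.04 0.07 0 -0.15 0 0
end [ 0.3802 -0.3002  0.2498] n 15
```

Call:
apply_moves:
  plan: "-0.43 -0.05 -0.41 0 -0.15 0 0; -0.43 -0.05 -0.4 0 -0.15 0 0; -0.45 -0.05 -0.39 0 -0.15 0 0; -0.44 -0.05 -0.39 0 -0.15 0 0; -0.46 -0.05 -0.38 0 -0.15 0 0"

```text
time_s: 1.7
eef_pos: [0.2713, 0.3941, 0.255]
eef_rot: [-0.568, 0.568, 0.421, -0.421]
wrist_force: [0.8, 0.4, -0.2]
opening: 0.144
```

Call:
apply_moves:
  plan: "-0.46 -0.05 -0.37 0 -0.15 0 0; -0.47 -0.05 -0.36 0 -0.15 0 0; -0.48 -0.05 -0.35 0 -0.15 0 0; -0.48 -0.05 -0.35 0 -0.15 0 0; -0.49 -0.05 -0.33 0 -0.15 0 0"

```text
time_s: 2.2
eef_pos: [0.3259, 0.2564, 0.2676]
eef_rot: [-0.548, 0.549, 0.446, -0.446]
wrist_force: [-0.1, 0.3, 1.1]
opening: -0.0
```

Call:
apply_moves:
  plan: "-0.49 -0.05 -0.33 0 -0.15 0 0; -0.5 -0.05 -0.32 0 -0.15 0 0; -0.5 -0.05 -0.3 0 -0.15 0 0; -0.52 -0.05 -0.3 0 -0.15 0 0; -0.51 -0.05 -0.29 0 -0.15 0 0"

```text
time_s: 2.7
eef_pos: [0.3805, 0.119, 0.2801]
eef_rot: [-0.528, 0.528, 0.471, -0.47]
wrist_force: [0.4, 1.4, -0.1]
opening: 0.001
```

Run:
```python
from h import *
p,R=pose(); print(p,ctrl.get_obs()['q'])
cv2.imwrite('pics/w1.png',cv2.resize(ctrl.camera('wrist')[:,:,::-1],None,fx=1.5,fy=1.5))
Rt=RX([0,0,-1],[-np.sin(.15),np.cos(.15),0])
P,Q=plan(p,R,[.38,-.30,.25],Rt,0,n=15)
```

```text
[0.38046934 0.119049   0.2801269 ] [ 3.28414712e-03 -2.76974666e-01  1.96856029e+00 -3.78219954e-06
  1.44924769e+00 -1.45247056e+00]
-0.56 0.04 -0.06 0 -0.15 0 0; -0.55 0.04 -0.06 0 -0.14 0 0; -0.56 0.04 -0.04 0 -0.15 0 0; -0.56 0.04 -0.04 0 -0.15 0 0; -0.55 0.04 -0.02 0 -0.15 0 0
-0.56 0.04 -0.01 0 -0.14 0 0; -0.56 0.04 -0.01 0 -0.15 0 0; -0.56 0.04 0.01 0 -0.15 0 0; -0.56 0.04 0.01 0 -0.15 0 0; -0.56 0.04 0.03 0 -0.14 0 0
-0.55 0.04 0.03 0 -0.15 0 0; -0.56 0.04 0.05 0.01 -0.15 0 0; -0.56 0.04 0.05 0 -0.14 0 0; -0.55 0.04 0.07 0 -0.15 0 0; -0.56 0.04 0.07 0 -0.15 0 0
end [ 0.3801 -0.3002  0.2501] n 15
```

View pics/w1.png

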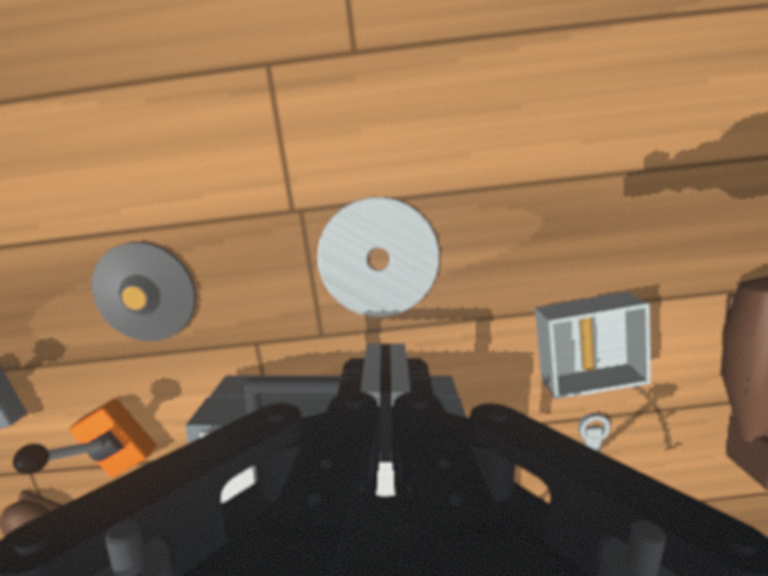

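Call:
apply_moves:
  plan: "-0.56 0.04 -0.06 0 -0.15 0 0; -0.55 0.04 -0.06 0 -0.15 0 0; -0.56 0.04 -0.04 0 -0.15 0 0; -0.56 0.04 -0.04 0 -0.15 0 0; -0.55 0.04 -0.02 0 -0.15 0 0"

```text
time_s: 3.25
eef_pos: [0.38, -0.0202, 0.2699]
eef_rot: [-0.506, 0.506, 0.494, -0.494]
wrist_force: [-0.2, 0.2, 1.2]
opening: -0.001
```

Call:
apply_moves:
  plan: "-0.56 0.04 -0.01 0 -0.15 0 0; -0.56 0.04 -0.01 0 -0.15 0 0; -0.56 0.04 0.01 0 -0.15 0 0; -0.56 0.04 0.01 0 -0.15 0 0; -0.56 0.04 0.03 0 -0.15 0 0"

```text
time_s: 3.75
eef_pos: [0.3799, -0.1604, 0.2599]
eef_rot: [-0.483, 0.484, 0.516, -0.516]
wrist_force: [0.5, 0.1, -0.5]
opening: -0.006
```

Run:
```python
from h import *
p,R=pose(); print(p.tolist(),ctrl.get_obs()['q'].tolist())
im=ctrl.camera('wrist')[:,:,::-1]
cv2.imwrite('pics/w2.png',cv2.resize(im,None,fx=1.5,fy=1.5))
for t in ["switch_base","switch_tip"]:
    print(t,[(round(d['score'],2),[round(float(x),3) for x in d['point']]) for d in ctrl.recognise('wrist',t)])
```

```text
[0.37992003064770347, -0.16037259852602603, 0.2598893196800118] [-0.6892102258235422, -0.2233181986348499, 1.9673999142092107, 0.0001135196340878045, 1.396919806546913, -2.3246905115618044]
switch_base [(0.58, [0.475, -0.311, 0.023])]
switch_tip [(0.75, [0.46, -0.31, 0.104])]
```

View pics/w2.png

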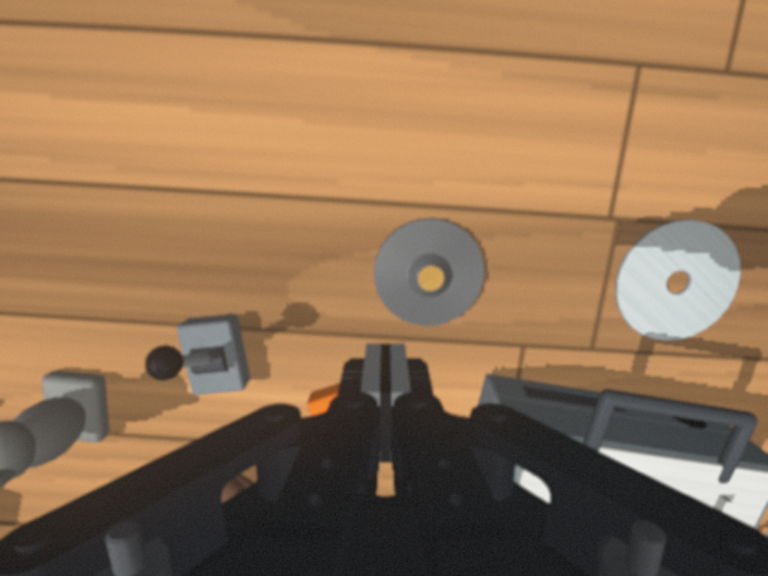

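Run:
```python
from h import *
p,R=pose(); c=ctrl.get_calibration('wrist');T=ctrl.get_calibration('top');S=ctrl.get_calibration('side')
w=np.array([164,362])/1.5
print(onplane(c,w,.092))
cs=[c,T,S];u=[w,[366,238.3],[230,255.7]]
print(tri(cs,u))
for q in [(180,325),(238,316),(246,384),(192,392)]: print(onplane(c,np.array(q)/1.5,.025))
Rt=RX([0,0,-1],[-np.sin(.15),np.cos(.15),0])
P,Q=plan(p,R,[.405,-.325,.2],Rt,0,n=5)
P,Q=plan(P,Q,[.41,-.325,.097],Rt,0,n=5)
```

```text
[ 0.46126538 -0.32086736]
(array([ 0.45951005, -0.31905333,  0.09597278]), array([-0.20409171,  0.18815976, -0.72483842, -0.17286521, -0.60556834,
        0.39906328]))
[ 0.45796017 -0.33845112]
[ 0.44624552 -0.28650651]
[ 0.51228357 -0.2811823 ]
[ 0.52386989 -0.33176056]
-0.66 0.24 -0.06 0 -0.15 0 0; -0.67 0.24 -0.05 0 -0.15 0 0; -0.66 0.24 -0.04 0 -0.14 0 0; -0.67 0.23 -0.02 0 -0.15 0 0; -0.67 0.24 -0.01 0 -0.15 0 0
end [ 0.4048 -0.3251  0.2001] n 5
0 0.41 -0.02 0 0 0 0; -0.01 0.41 -0.02 0 0 0 0; 0 0.42 -0.02 0 0 0 0; 0 0.41 -0.02 0 0 0 0; 0 0.41 -0.02 0 0 0 0
end [ 0.4098 -0.3248  0.0971] n 5
```

Call:
apply_moves:
  plan: "-0.66 0.24 -0.06 0 -0.15 0 0; -0.67 0.24 -0.05 0 -0.15 0 0; -0.66 0.24 -0.04 0 -0.14 0 0; -0.67 0.23 -0.02 0 -0.15 0 0; -0.67 0.24 -0.01 0 -0.15 0 0"

```text
time_s: 4.4
eef_pos: [0.4062, -0.3242, 0.2]
eef_rot: [-0.46, 0.46, 0.537, -0.537]
wrist_force: [0.3, -0.0, 0.3]
opening: -0.001
```

Call:
apply_moves:
  plan: "0 0.41 -0.02 0 0 0 0; -0.01 0.41 -0.02 0 0 0 0; 0 0.42 -0.02 0 0 0 0; 0 0.41 -0.02 0 0 0 0; 0 0.41 -0.02 0 0 0 0"

```text
time_s: 4.9
eef_pos: [0.4111, -0.3227, 0.0967]
eef_rot: [-0.46, 0.46, 0.537, -0.537]
wrist_force: [0.1, 0.7, 0.1]
opening: -0.001
```

Run:
```python
from h import *
p,R=pose(); print(p.tolist(),ctrl.get_obs()['q'].tolist(),R.as_matrix().round(3))
d=np.array([np.cos(.15),np.sin(.15),0])
print(R.inv().apply(d))
P,Q=plan(p,R,[.445,-.3215,.097],R,0,n=5)
im=ctrl.camera('side')[:,:,::-1]
cv2.imwrite('pics/s2.png',cv2.resize(im[180:320,170:310],None,fx=4,fy=4,interpolation=cv2.INTER_CUBIC))
```

```text
[0.4111486817506117, -0.32265065809609467, 0.09670379147731355] [-0.8929117657289282, 0.24937759841053758, 1.8503563674290011, 0.000356917796982051, 1.0419568708110527, -2.617500580793641] [[-0.153  0.    -0.988]
 [ 0.988  0.    -0.153]
 [ 0.    -1.    -0.   ]]
[-3.61241488e-03  2.16770403e-04 -9.99993452e-01]
-0.02 0 -0.13 0 0 0 0; -0.01 0 -0.14 0 0 0 0; -0.02 0 -0.13 0 0 0 0; -0.01 0 -0.14 0 0 0 0; -0.02 -0.01 -0.13 0 0 0 0
end [ 0.4449 -0.3215  0.0972] n 5
```

View pics/s2.png

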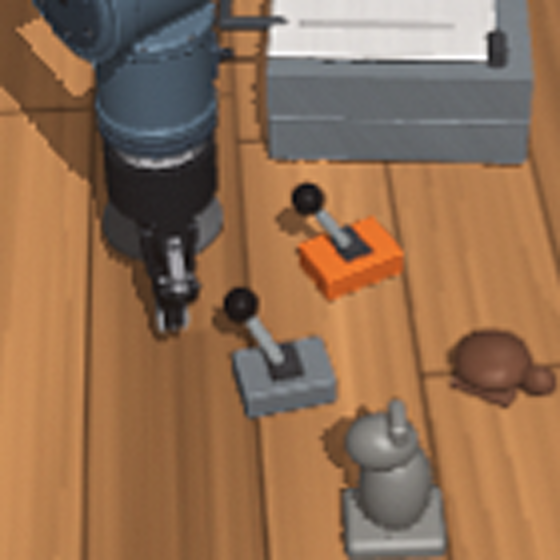

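Call:
apply_moves:
  plan: "-0.08 0 -0.3 0 0 0 0; 0 0 -0.2 0 0 0 0; 0 0 -0.2 0 0 0 0; 0 0 -0.2 0 0 0 0; 0 0 -0.2 0 0 0 0"

```text
time_s: 5.45
eef_pos: [0.4665, -0.3192, 0.0978]
eef_rot: [0.46, -0.46, -0.537, 0.537]
wrist_force: [-1.6, -0.2, 1.2]
opening: 0.001
```

Call:
apply_moves:
  plan: "0 0 -0.1 0 0 0 0; 0 0 -0.1 0 0 0 0; 0 0 -0.1 0 0 0 0; 0 0 -0.1 0 0 0 0; 0 0 -0.1 0 0 0 0"

```text
time_s: 5.95
eef_pos: [0.4903, -0.3154, 0.097]
eef_rot: [-0.461, 0.46, 0.537, -0.537]
wrist_force: [-1.0, -0.1, -1.2]
opening: -0.0
```

Run:
```python
from h import *
p,R=pose(); print(p.tolist())
im=ctrl.camera('side')[:,:,::-1]
cv2.imwrite('pics/s3.png',cv2.resize(im[180:320,170:310],None,fx=4,fy=4,interpolation=cv2.INTER_CUBIC))
```

```text
[0.4902838048062943, -0.31543846844739476, 0.09701342449959795]
```

View pics/s3.png

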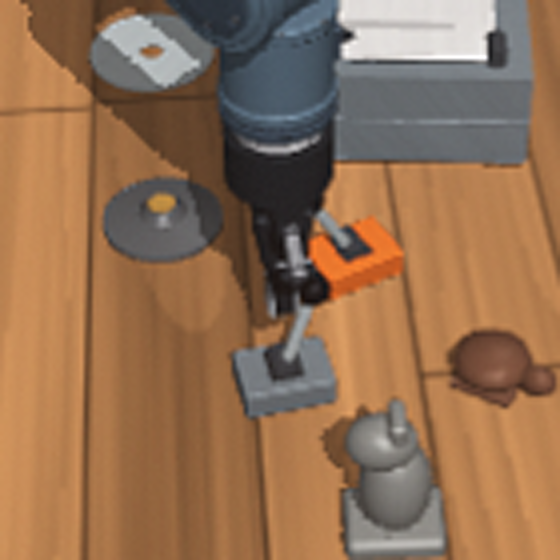

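Call:
apply_moves:
  plan: "0 0 -0.06 0 0 0 0; 0 0 -0.06 0 0 0 0; 0 0 -0.06 0 0 0 0; 0 0 -0.04 0 0 0 0; 0 0 -0.02 0 0 0 0"

```text
time_s: 6.5
eef_pos: [0.5022, -0.3138, 0.0973]
eef_rot: [0.46, -0.46, -0.537, 0.537]
wrist_force: [-0.8, 0.1, -1.5]
opening: -0.003
```

Call:
apply_moves:
  plan: "0 0 -0.04 0 0 0 0; 0 0 -0.04 0 0 0 0; 0 0 -0.02 0 0 0 0; 0 0 0 0 0 0 0; 0 0 0 0 0 0 0"

```text
time_s: 7.0
eef_pos: [0.5058, -0.3132, 0.0971]
eef_rot: [0.461, -0.46, -0.536, 0.537]
wrist_force: [-7.1, -0.4, 1.4]
opening: -0.001
```

Call:
apply_moves:
  plan: "0 0 -0.02 0 0 0 0; 0 0 -0.02 0 0 0 0; 0 0 0 0 0 0 0; 0 0 0 0 0 0 0; 0 0 0 0 0 0 0"

```text
time_s: 7.5
eef_pos: [0.5061, -0.3132, 0.097]
eef_rot: [0.462, -0.459, -0.535, 0.538]
wrist_force: [-13.3, -1.6, 4.3]
opening: -0.001
```

Run:
```python
from h import *
p,R=pose(); print(p.tolist(),ctrl.get_obs()['wrist_force'],ctrl.get_obs()['q'])
im=ctrl.camera('side')[:,:,::-1]
cv2.imwrite('pics/s4.png',cv2.resize(im[180:320,170:310],None,fx=4,fy=4,interpolation=cv2.INTER_CUBIC))
```

```text
[0.5061206501256907, -0.3131650989857946, 0.0970333720473754] [-13.28736861  -1.62477618   4.28951095] [-0.75128476  0.39364618  1.65651278 -0.00437413  1.09635056 -2.47316982]
```

View pics/s4.png

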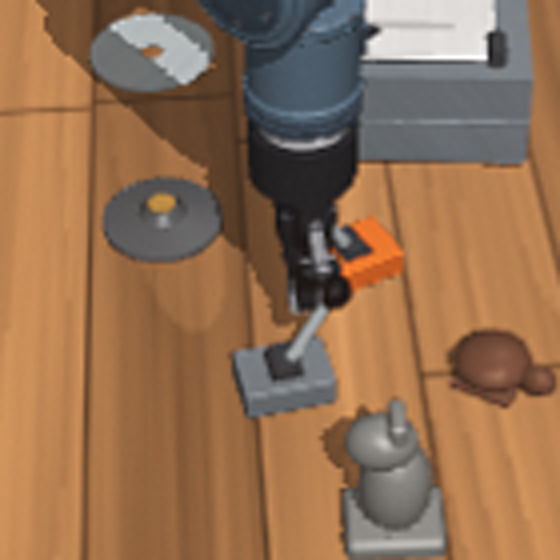

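Call:
apply_moves:
  plan: "0 0 0.2 0 0 0 0; 0 0 0.3 0 0 0 0; 0 0 0.4 0 0 0 0; 0 0 0.4 0 0 0 0; 0 0 0.3 0 0 0 0"

```text
time_s: 8.05
eef_pos: [0.4286, -0.325, 0.0974]
eef_rot: [-0.46, 0.461, 0.537, -0.537]
wrist_force: [-0.3, 0.8, 0.3]
opening: 0.001
```

Call:
apply_moves:
  plan: "0 -0.7 0 0 0 0 0; 0 -0.7 0 0 0 0 0; 0 -0.7 0 0 0 0 0; 0 -0.7 0 0 0 0 0; 0 -0.7 0 0 0 0 0"

```text
time_s: 8.55
eef_pos: [0.4295, -0.3249, 0.274]
eef_rot: [-0.46, 0.461, 0.537, -0.537]
wrist_force: [0.2, -0.5, -0.5]
opening: -0.001
```

Run:
```python
from h import *
p,R=pose(); o=ctrl.get_obs();print(p.tolist(),o['q'],o['wrist_force'])
data=[([.216,.532,.241],[.979,.1815,1.6075]),([.38047,.11905,.28013],[.003,-.27697,1.96856]),([.37992,-.16037,.25989],[-.689,-.22332,1.9674]),([.41115,-.32265,.0967],[-.893,.24938,1.85036]),([.50612,-.31317,.09703],[-.751,.39365,1.6565]),(p,o['q'][:3])]
def f(v):
    a,b,h,r0,off,s=v;e=[]
    for P,q in data:
        r=np.sqrt(P[0]**2+P[1]**2-off**2)
        e+=[r0+a*np.sin(q[1])+b*np.sin(q[1]+q[2])-r, h+a*np.cos(q[1])+b*np.cos(q[1]+q[2])-P[2]]
    return e
s=least_squares(lambda v:f(v),[.45,.45,0.1,0,.118,0]);print(s.x,np.abs(s.fun).max())
im=ctrl.camera('top')[:,:,::-1]; im2=ctrl.camera('side')[:,:,::-1]
cv2.imwrite('pics/t5.png',cv2.resize(im[60:280,150:450],None,fx=2.6,fy=2.6,interpolation=cv2.INTER_CUBIC))
cv2.imwrite('pics/s5.png',cv2.resize(im2[120:320,170:370],None,fx=3,fy=3,interpolation=cv2.INTER_CUBIC))
```

```text
[0.4295200028846686, -0.3248646446879026, 0.2739656279827492] [-8.68309984e-01  7.22121886e-02  1.66306931e+00  4.12706721e-04
  1.40534340e+00 -2.59200663e+00] [ 0.23420823 -0.53136499 -0.5307408 ]
[ 3.80726885e-01  5.00714547e-01 -2.38139385e-02  7.35948411e-03
 -5.68005405e-07  0.00000000e+00] 0.010976286799258883<stdin>:7: RuntimeWarning: invalid value encountered in sqrt
```

View pics/t5.png

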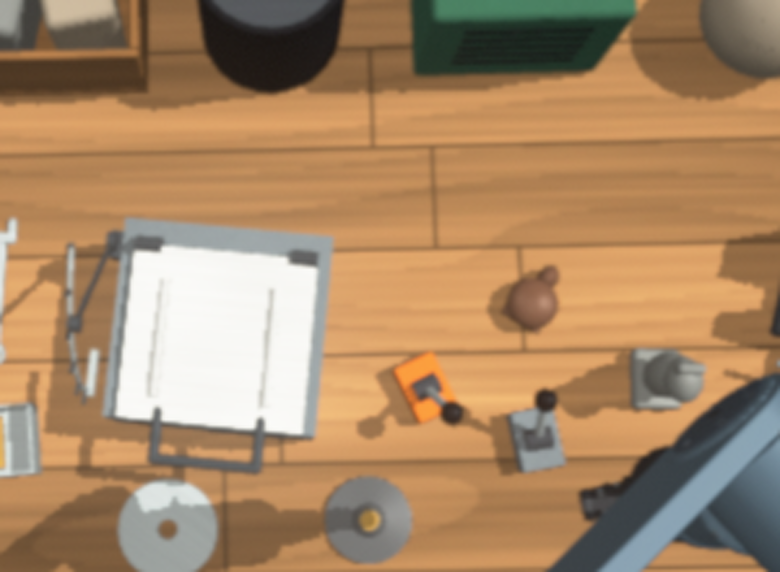

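View pics/s5.png

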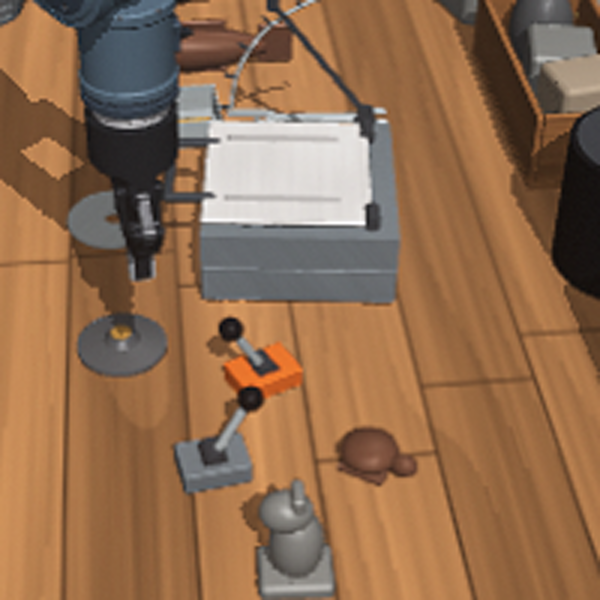

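Run:
```python
from h import *
p,R=pose(); o=ctrl.get_obs()
data=[([.216,.532,.241],[.979,.1815,1.6075]),([.38047,.11905,.28013],[.003,-.27697,1.96856]),([.37992,-.16037,.25989],[-.689,-.22332,1.9674]),([.41115,-.32265,.0967],[-.893,.24938,1.85036]),([.50612,-.31317,.09703],[-.751,.39365,1.6565]),(p,o['q'][:3])]
def f(v):
    a,b,h,r0=v;e=[];off=.118
    for P,q in data:
        r=np.sqrt(P[0]**2+P[1]**2-off**2)
        e+=[r0+a*np.sin(q[1])+b*np.sin(q[1]+q[2])-r, h+a*np.cos(q[1])+b*np.cos(q[1]+q[2])-P[2]]
    return e
s=least_squares(lambda v:f(v),[.45,.45,0.1,0]);print(s.x,np.abs(s.fun).max())
a,b,h,r0=s.x
S=ctrl.get_calibration('side');T=ctrl.get_calibration('top')
print('knob',tri([S,T],[[253.7,252.7],[359.6,213.8]]))
# lap refit using new top pic
c=lambda u,v:np.array([u/2.6+150,v/2.6+60])
pl=[[.11,.115,.1],[.11,-.115,.1],[-.11,-.115,.1],[-.11,.115,.1],[-.156,.055,.108],[-.156,-.055,.108]]
uv=np.array([c(126,219),c(331,238),c(313,438),c(104,416),c(152,463),c(259,472)])
Q=least_squares(lambda l:(proj(T,lapP(l,pl))-uv).ravel(),[.62,.04,-.1]);l=Q.x;print('lap',l,Q.fun.round(1),lapP(l,[-.15,0,.108]))
# feasibility for pitch/L
for L in (.2,.25,.3):
  for pit in (20,40,60):
    for (X,Z) in ((.467,.108),(.40,.16),(.557,.291)):
      t=np.radians(pit); wr=X-L*np.cos(t)-r0; wz=Z+L*np.sin(t)-(h+L) # j5 axis rel. shoulder
      D=np.hypot(wr,wz); ca=(D*D-a*a-b*b)/(2*a*b); q3=np.arccos(np.clip(ca,-1,1))
      q2=np.arctan2(wr,wz)-np.arctan2(b*np.sin(q3),a+b*np.cos(q3)); q5=np.pi/2+t-q2-q3
      print(L,pit,X,np.round([ca,q2,q3,q5],2))
```

```text
[ 0.39013427  0.50199574 -0.03257136 -0.0081464 ] 0.01389719261250233
knob (array([ 0.52892046, -0.30802929,  0.09268766]), array([-0.52205663,  0.06013726, -0.00680318, -0.50661342]))
lap [ 0.61457245  0.04153253 -0.11255836] [-0.4 -0.5  0.9 -0.7  1.1 -0.6 -0.6  0.2  0.2  0.6 -1.2  0.9] [[0.46552165 0.05838066 0.108     ]]
0.2 20 0.467 [-0.82 -0.11  2.53 -0.51]
0.2 20 0.4 [-0.9  -0.54  2.69 -0.23]
0.2 20 0.557 [-0.57 -0.23  2.18 -0.03]
0.2 40 0.467 [-0.76 -0.18  2.43  0.02]
0.2 40 0.4 [-0.83 -0.54  2.55  0.26]
0.2 40 0.557 [-0.44 -0.19  2.02  0.43]
0.2 60 0.467 [-0.64 -0.12  2.26  0.47]
0.2 60 0.4 [-0.72 -0.41  2.37  0.65]
0.2 60 0.557 [-0.25 -0.07  1.83  0.86]
0.25 20 0.467 [-0.88 -0.12  2.65 -0.61]
0.25 20 0.4 [-0.95 -0.69  2.83 -0.23]
0.25 20 0.557 [-0.69 -0.33  2.33 -0.08]
0.25 40 0.467 [-0.82 -0.25  2.53 -0.01]
0.25 40 0.4 [-0.88 -0.67  2.66  0.28]
0.25 40 0.557 [-0.54 -0.28  2.14  0.41]
0.25 60 0.467 [-0.69 -0.18  2.33  0.46]
0.25 60 0.4 [-0.76 -0.49  2.44  0.67]
0.25 60 0.557 [-0.32 -0.13  1.9   0.85]
0.3 20 0.467 [-0.93 -0.1   2.76 -0.74]
0.3 20 0.4 [-0.99 -0.98  3.01 -0.11]
0.3 20 0.557 [-0.79 -0.43  2.48 -0.12]
0.3 40 0.467 [-0.88 -0.34  2.64 -0.03]
0.3 40 0.4 [-0.93 -0.85  2.77  0.35]
0.3 40 0.557 [-0.63 -0.38  2.25  0.4 ]
0.3 60 0.467 [-0.74 -0.24  2.4   0.46]
0.3 60 0.4 [-0.8  -0.58  2.5   0.69]
0.3 60 0.557 [-0.39 -0.2   1.97  0.85]
```

```bash
cat >> h.py <<'E'
LAP=np.array([.6150,.0420,-.110])
FW=np.array([np.cos(LAP[2]),np.sin(LAP[2]),0]); YL=np.array([-np.sin(LAP[2]),np.cos(LAP[2]),0])
HIN=np.array([LAP[0],LAP[1],0.108])+.08*FW
def barp(a): return HIN+.23*(-FW*np.cos(a)+np.array([0,0,np.sin(a)]))
def grot(pit): 
    t=np.radians(pit); y=FW*np.cos(t)+np.array([0,0,-np.sin(t)]); x=np.cross(y,YL); return Ro.from_matrix(np.c_[x,y,YL]),y
E
python3 - <<'E'
from h import *
p,R=pose(); Rt,d=grot(70); print(barp(0),(R.inv()*Rt).as_rotvec())
P,Q=plan(p,R,barp(0)-.11*d,Rt,.38,n=20)
E
```

```text
[0.46590659 0.05846675 0.108     ] [-0.30720224  1.81505763 -0.24586006]
0.39 0.06 -0.06 -0.13 0.76 -0.1 0.38; 0.38 0.07 -0.02 -0.13 0.75 -0.1 0.38; 0.39 0.08 0.02 -0.12 0.76 -0.11 0.38; 0.39 0.08 0.05 -0.13 0.76 -0.1 0.38; 0.37 0.08 0.09 -0.13 0.75 -0.1 0.38
0.37 0.08 0.13 -0.13 0.76 -0.1 0.38; 0.35 0.09 0.15 -0.13 0.75 -0.11 0.38; 0.34 0.09 0.19 -0.12 0.76 -0.1 0.38; 0.31 0.09 0.22 -0.13 0.76 -0.1 0.38; 0.29 0.09 0.25 -0.13 0.75 -0.1 0.38
0.27 0.08 0.28 -0.13 0.76 -0.11 0.38; 0.24 0.09 0.3 -0.13 0.76 -0.1 0.38; 0.21 0.09 0.33 -0.12 0.75 -0.1 0.38; 0.18 0.08 0.34 -0.13 0.76 -0.1 0.38; 0.15 0.08 0.36 -0.13 0.75 -0.11 0.38
0.11 0.08 0.37 -0.13 0.76 -0.1 0.38; 0.08 0.07 0.38 -0.13 0.76 -0.1 0.38; 0.04 0.06 0.39 -0.12 0.75 -0.1 0.38; 0.01 0.06 0.39 -0.13 0.76 -0.11 0.38; -0.03 0.06 0.39 -0.13 0.76 -0.1 0.38
end [0.4286 0.0626 0.2112] n 20
```

Call:
apply_moves:
  plan: "0.39 0.06 -0.06 -0.13 0.76 -0.1 0.38; 0.38 0.07 -0.02 -0.13 0.75 -0.1 0.38; 0.39 0.08 0.02 -0.12 0.76 -0.11 0.38; 0.39 0.08 0.05 -0.13 0.76 -0.1 0.38; 0.37 0.08 0.09 -0.13 0.75 -0.1 0.38"

```text
time_s: 9.15
eef_pos: [0.4286, -0.2266, 0.2552]
eef_rot: [-0.568, 0.57, 0.452, -0.383]
wrist_force: [0.2, 0.1, -0.2]
opening: 0.381
```

Call:
apply_moves:
  plan: "0.37 0.08 0.13 -0.13 0.76 -0.1 0.38; 0.35 0.09 0.15 -0.13 0.75 -0.11 0.38; 0.34 0.09 0.19 -0.12 0.76 -0.1 0.38; 0.31 0.09 0.22 -0.13 0.76 -0.1 0.38; 0.29 0.09 0.25 -0.13 0.75 -0.1 0.38"

```text
time_s: 9.65
eef_pos: [0.4277, -0.1292, 0.2393]
eef_rot: [-0.645, 0.649, 0.344, -0.21]
wrist_force: [-0.3, -0.4, 0.5]
opening: 0.387
```

Call:
apply_moves:
  plan: "0.27 0.08 0.28 -0.13 0.76 -0.11 0.38; 0.24 0.09 0.3 -0.13 0.76 -0.1 0.38; 0.21 0.09 0.33 -0.12 0.75 -0.1 0.38; 0.18 0.08 0.34 -0.13 0.76 -0.1 0.38; 0.15 0.08 0.36 -0.13 0.75 -0.11 0.38"

```text
time_s: 10.15
eef_pos: [0.4267, -0.0315, 0.2236]
eef_rot: [-0.687, 0.693, 0.218, -0.025]
wrist_force: [0.0, 0.6, 1.0]
opening: 0.382
```

Call:
apply_moves:
  plan: "0.11 0.08 0.37 -0.13 0.76 -0.1 0.38; 0.08 0.07 0.38 -0.13 0.76 -0.1 0.38; 0.04 0.06 0.39 -0.12 0.75 -0.1 0.38; 0.01 0.06 0.39 -0.13 0.76 -0.11 0.38; -0.03 0.06 0.39 -0.13 0.76 -0.1 0.38"

```text
time_s: 10.65
eef_pos: [0.4259, 0.0659, 0.2076]
eef_rot: [-0.692, 0.7, 0.08, 0.161]
wrist_force: [0.0, 0.5, -0.0]
opening: 0.379
```

Run:
```python
from h import *
p,R=pose(); print(p,ctrl.get_obs()['q'].round(2))
cv2.imwrite('pics/w6.png',cv2.resize(ctrl.camera('wrist')[:,:,::-1],None,fx=1.5,fy=1.5))
im2=ctrl.camera('side')[:,:,::-1]
cv2.imwrite('pics/s6.png',cv2.resize(im2[80:280,170:370],None,fx=3,fy=3,interpolation=cv2.INTER_CUBIC))
c=ctrl.get_calibration('wrist')
print(proj(c,lapP(LAP,[[-.156,.055,.108],[-.144,.055,.108],[-.156,-.055,.108],[-.144,-.055,.108],[-.15,0,.108]]))*1.5)
print([(round(d['score'],2),[round(float(x),3) for x in d['point']]) for d in ctrl.recognise('wrist','cover_bar')])
```

```text
[0.42586935 0.06594852 0.20759527] [-0.13 -0.38  2.23  0.02  0.95 -0.03]
[[386.01858989 200.24321197]
 [407.06512038 199.71391617]
 [386.18233147 388.78839386]
 [404.93239943 385.57536364]
 [396.1112537  299.02405173]]
[(0.92, [0.579, 0.065, 0.105])]
```

View pics/w6.png

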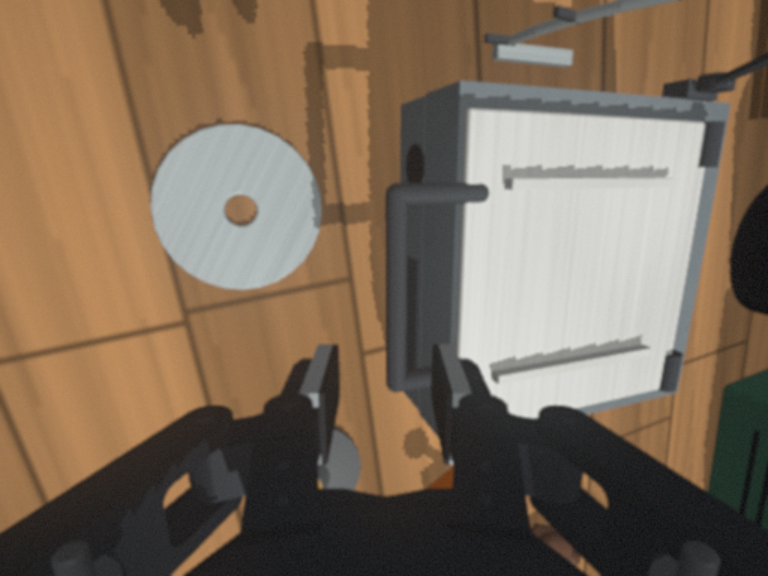

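View pics/s6.png

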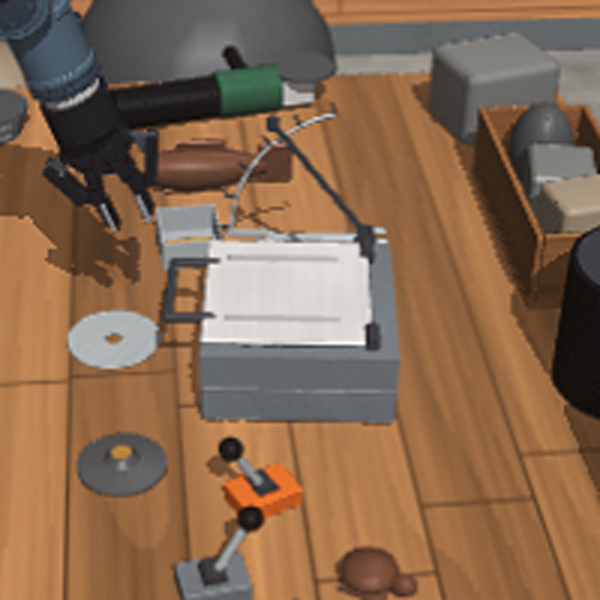

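Run:
```python
from h import *
p,R=pose(); Rt,d=grot(70); print((R.inv()*Rt).as_rotvec())
P,Q=plan(p,R,barp(0)-.04*d,Rt,.38,n=5)
P,Q=plan(P,Q,barp(0)+.006*d,Rt,.38,n=5)
```

```text
[-0.00789199  0.00170337 -0.00918573]
0.02 0.27 -0.02 -0.01 0 -0.02 0.38; 0.02 0.27 -0.01 -0.02 0.01 -0.01 0.38; 0.02 0.27 -0.02 -0.01 0 -0.02 0.38; 0.02 0.27 -0.01 -0.01 0 -0.01 0.38; 0.02 0.27 -0.01 -0.02 0 -0.02 0.38
end [0.4525 0.0602 0.1455] n 5
0 0.18 0 0 0 0 0.38; 0 0.19 0 0 0 0 0.38; 0 0.18 0 0 0 0 0.38; 0 0.18 0 0 0 0 0.38; 0 0.19 0 0 0 0 0.38
end [0.4681 0.0584 0.1023] n 5
```

Call:
apply_moves:
  plan: "0.02 0.27 -0.02 -0.01 0 -0.02 0.38; 0.02 0.27 -0.01 -0.02 0.01 -0.01 0.38; 0.02 0.27 -0.02 -0.01 0 -0.02 0.38; 0.02 0.27 -0.01 -0.01 0 -0.01 0.38; 0.02 0.27 -0.01 -0.02 0 -0.02 0.38"

```text
time_s: 11.3
eef_pos: [0.4538, 0.0577, 0.146]
eef_rot: [-0.688, 0.703, 0.084, 0.163]
wrist_force: [-0.6, -0.4, 1.3]
opening: 0.382
```

Run:
```python
from h import *
p,R=pose(); print(p,ctrl.get_obs()['q'].round(2))
cv2.imwrite('pics/w7.png',cv2.resize(ctrl.camera('wrist')[:,:,::-1],None,fx=1.5,fy=1.5))
Rt,d=grot(70); print(R.inv().apply(barp(0)-p))
P,Q=plan(p,R,barp(0)+.006*d,Rt,.38,n=5)
```

```text
[0.45382975 0.05766987 0.14597025] [-0.14 -0.2   2.23  0.01  0.75 -0.03]
[-0.00186983  0.0397476   0.00220387]
-0.01 0.18 0.01 0 0 0 0.38; -0.01 0.19 0.01 0.01 -0.01 0.01 0.38; 0 0.18 0.01 0 0 0 0.38; -0.01 0.18 0.01 0.01 -0.01 0 0.38; -0.01 0.19 0 0 0 0.01 0.38
end [0.4679 0.0581 0.1021] n 5
```

View pics/w7.png

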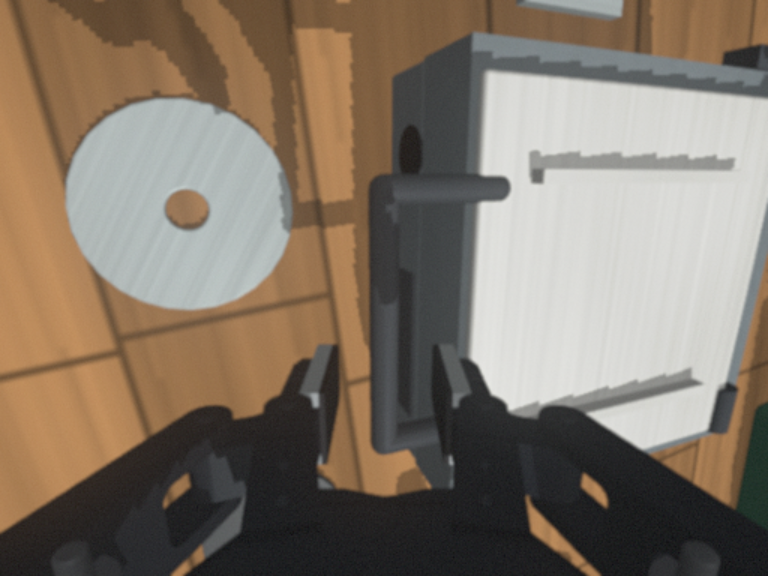

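Call:
apply_moves:
  plan: "0 0.18 0.01 0 0 0 0.38; 0 0.19 0.01 0 0 0.01 0.38; 0 0.18 0.01 0 0 0 0.38; 0 0.18 0.01 0.01 0 0 0.38; 0 0.19 0 0 0 0 0.38"

```text
time_s: 11.85
eef_pos: [0.4697, 0.0593, 0.1026]
eef_rot: [-0.689, 0.702, 0.083, 0.162]
wrist_force: [-0.1, 0.5, -0.6]
opening: 0.384
```

Run:
```python
from h import *
p,R=pose(); print(p,R.inv().apply(barp(0)-p))
cv2.imwrite('pics/w8.png',cv2.resize(ctrl.camera('wrist')[:,:,::-1],None,fx=1.5,fy=1.5))
im2=ctrl.camera('side')[:,:,::-1]
cv2.imwrite('pics/s8.png',cv2.resize(im2[80:280,170:370],None,fx=3,fy=3,interpolation=cv2.INTER_CUBIC))
```

```text
[0.46965762 0.05928164 0.1026177 ] [-0.00156978 -0.00630291 -0.00122984]
```

View pics/w8.png

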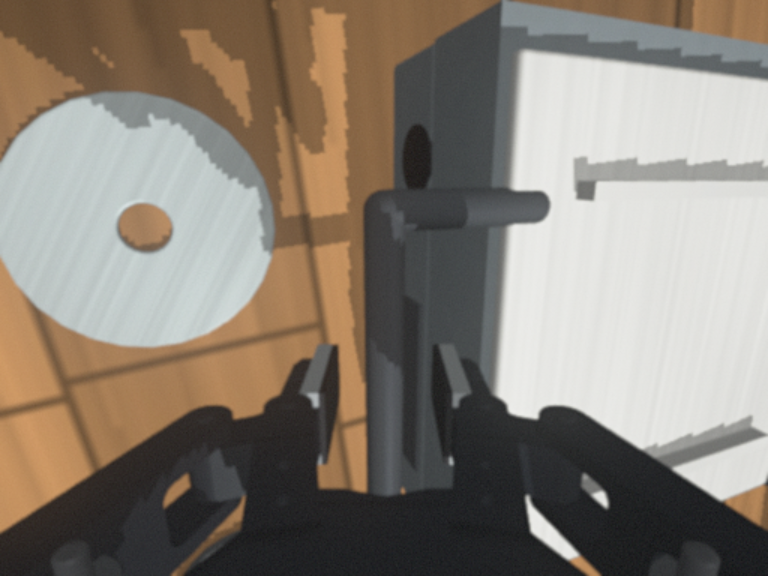

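View pics/s8.png

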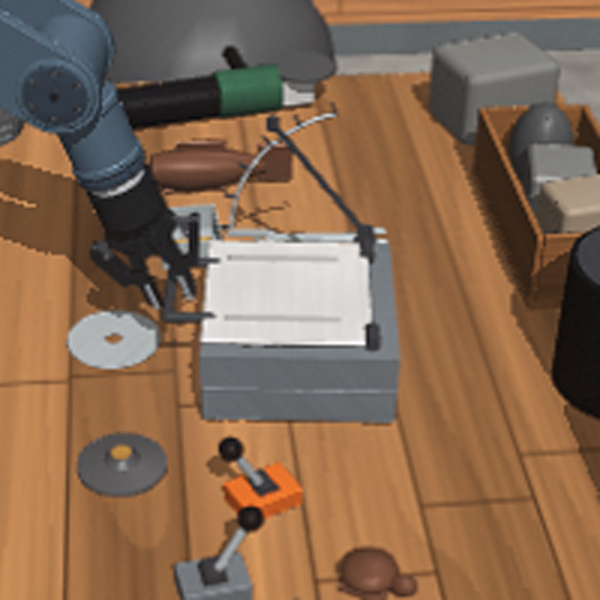

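Call:
apply_moves:
  plan: "0 0 0 0 0 0 0; 0 0 0 0 0 0 0; 0 0 0 0 0 0 0; 0 0 0 0 0 0 0; 0 0 0 0 0 0 0"

```text
time_s: 12.45
eef_pos: [0.469, 0.0594, 0.1032]
eef_rot: [-0.689, 0.702, 0.083, 0.162]
wrist_force: [-3.5, 0.6, 1.5]
opening: 0.115
```

Run:
```python
from h import *
o=ctrl.get_obs(); p,R=pose(); print(p,o['opening'],o['wrist_force'],R.inv().apply(barp(0)-p))
cv2.imwrite('pics/w9.png',cv2.resize(ctrl.camera('wrist')[:,:,::-1],None,fx=1.5,fy=1.5))
```

```text
[0.46902108 0.05937309 0.1032007 ] 0.11476089297913898 [-3.50710577  0.56253749  1.5288547 ] [-0.00116892 -0.00553417 -0.00124955]
```

View pics/w9.png

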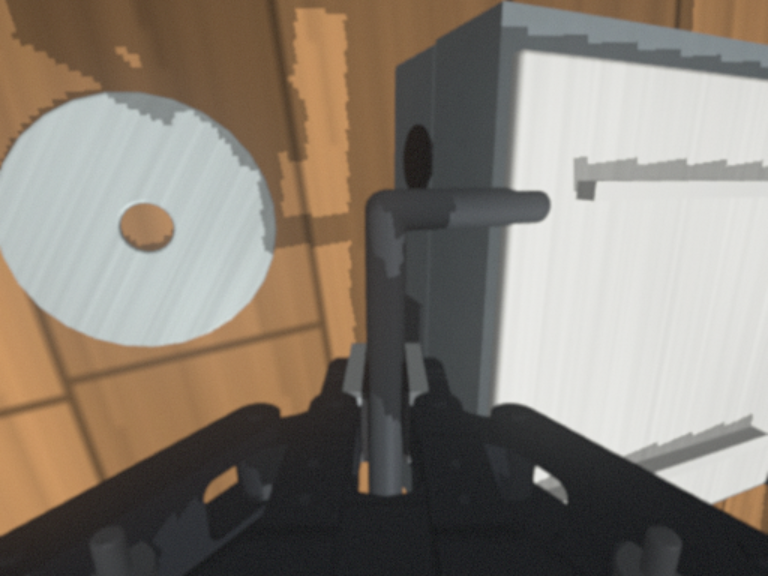

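```bash
cat >> h.py <<'E'
def lift(a0,a1,pit0,pit1,n,off,yb=-.0055):
    P,R=pose(); rows=[]
    for i in range(1,n+1):
        s=i/n; a=a0+(a1-a0)*s; Rt,d=grot(pit0+(pit1-pit0)*s)
        tp=barp(a)+off-yb*d
        sh=(R.inv().apply(tp-P)/.05).round(2); w=((R.inv()*Rt).as_rotvec()/.12).round(2)
        P=P+R.apply(sh*.05); R=R*Ro.from_rotvec(w*.12)
        rows.append(' '.join(f'{v:g}' for v in [*(sh+0),*(w+0),0]))
    for i in range(0,n,5): print('; '.join(rows[i:i+5]))
    print('end',P)
E
python3 - <<'E'
from h import *
p,R=pose(); print(R.as_matrix().round(3), grot(70)[0].as_matrix().round(3))
off=p+R.apply([0,-.0055,0])-barp(0); print(off)
lift(0,.7,70,88,20,off)
E
```

```text
[[ 0.934  0.34   0.114]
 [-0.107 -0.038  0.994]
 [ 0.342 -0.94   0.001]] [[ 0.934  0.34   0.11 ]
 [-0.103 -0.038  0.994]
 [ 0.342 -0.94   0.   ]]
[0.00126025 0.0011029  0.00037311]
0.06 -0.15 0 0 -0.03 0.13 0; 0.05 -0.15 0 0 0 0.13 0; 0.07 -0.15 0 0 0 0.13 0; 0.06 -0.14 0 0 0 0.13 0; 0.07 -0.15 0 0 0 0.13 0
0.07 -0.14 0 0 0 0.14 0; 0.07 -0.15 0 0 0 0.13 0; 0.08 -0.14 0 0 0 0.13 0; 0.08 -0.14 0 0 0 0.13 0; 0.08 -0.14 0 0 0 0.13 0
0.08 -0.13 0 0 0 0.13 0; 0.09 -0.14 0 0 0 0.13 0; 0.09 -0.13 0 0 0 0.13 0; 0.09 -0.13 0 0 0 0.13 0; 0.09 -0.13 0 0 0 0.13 0
0.1 -0.13 0 0 0 0.13 0; 0.1 -0.12 0 0 0 0.14 0; 0.1 -0.13 0 0 0 0.13 0; 0.1 -0.12 0 0 -0.01 0.13 0; 0.11 -0.12 0 0 0 0.13 0
end [0.52121887 0.05358106 0.25114026]
```

Call:
apply_moves:
  plan: "0.06 -0.15 0 0 -0.03 0.13 0; 0.05 -0.15 0 0 0 0.13 0; 0.07 -0.15 0 0 0 0.13 0; 0.06 -0.14 0 0 0 0.13 0; 0.07 -0.15 0 0 0 0.13 0"

```text
time_s: 13.0
eef_pos: [0.4719, 0.059, 0.1427]
eef_rot: [-0.694, 0.705, 0.056, 0.134]
wrist_force: [2.8, -0.2, -5.7]
opening: 0.112
```

Run:
```python
from h import *
o=ctrl.get_obs(); p,R=pose(); print(p,o['opening'],o['wrist_force'],o['torque'])
im2=ctrl.camera('side')[:,:,::-1]
cv2.imwrite('pics/s10.png',cv2.resize(im2[80:280,170:370],None,fx=3,fy=3,interpolation=cv2.INTER_CUBIC))
off=np.array([.0013,.0011,.0004])
lift(.175,.7,74.5,88,15,off)
```

```text
[0.47189386 0.05902221 0.14272607] 0.11245101137021926 [ 2.81066959 -0.2078926  -5.67986334] [ 1.63386658e-01  5.62293077e-01 -5.11344348e-04]
0.07 -0.13 0 0 -0.01 0.11 0; 0.07 -0.14 0 0 0 0.13 0; 0.08 -0.14 0 0 0 0.13 0; 0.07 -0.14 0 0 0 0.14 0; 0.09 -0.14 0 0 0 0.13 0
0.08 -0.14 0 0 0 0.13 0; 0.09 -0.13 0 0 0 0.13 0; 0.08 -0.14 0 0 0 0.13 0; 0.1 -0.13 0 0 0 0.13 0; 0.09 -0.13 0 0 0 0.13 0
0.1 -0.12 0 0 0 0.13 0; 0.1 -0.13 0 0 0 0.13 0; 0.1 -0.12 0 0 0 0.13 0; 0.1 -0.13 0 0 0 0.13 0; 0.11 -0.11 0 0 0 0.14 0
end [0.52134393 0.05360507 0.25083706]
```

View pics/s10.png

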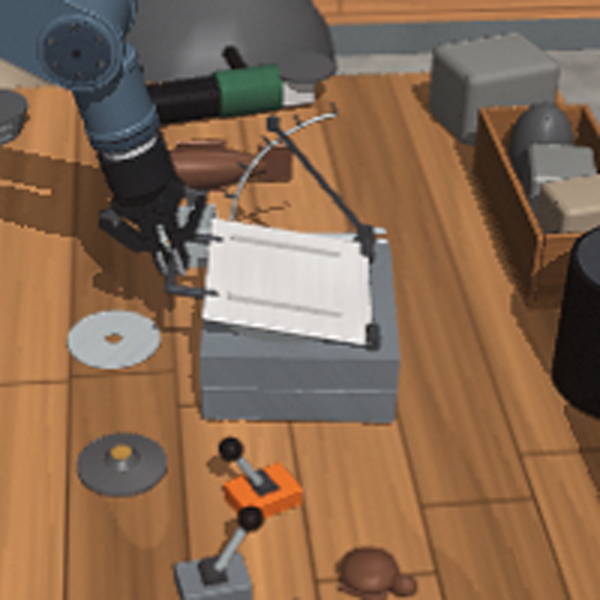

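Cover is lifting and held. Continue.

Call:
apply_moves:
  plan: "0.07 -0.14 0 0 0 0.13 0; 0.07 -0.14 0 0 0 0.13 0; 0.08 -0.14 0 0 0 0.13 0; 0.07 -0.14 0 0 0 0.13 0; 0.09 -0.14 0 0 0 0.13 0"

```text
time_s: 13.55
eef_pos: [0.4812, 0.0579, 0.1806]
eef_rot: [-0.699, 0.707, 0.028, 0.106]
wrist_force: [-1.8, 1.0, -4.5]
opening: 0.112
```

Call:
apply_moves:
  plan: "0.08 -0.14 0 0 0 0.13 0; 0.09 -0.13 0 0 0 0.13 0; 0.08 -0.14 0 0 0 0.13 0; 0.1 -0.13 0 0 0 0.13 0; 0.09 -0.13 0 0 0 0.13 0"

```text
time_s: 14.05
eef_pos: [0.4971, 0.0561, 0.217]
eef_rot: [-0.703, 0.707, -0.0, 0.078]
wrist_force: [-3.0, 0.2, -4.5]
opening: 0.112
```

Call:
apply_moves:
  plan: "0.1 -0.12 0 0 0 0.13 0; 0.1 -0.13 0 0 0 0.13 0; 0.1 -0.12 0 0 0 0.13 0; 0.1 -0.13 0 0 0 0.13 0; 0.11 -0.11 0 0 0 0.13 0"

```text
time_s: 14.55
eef_pos: [0.5188, 0.0536, 0.2498]
eef_rot: [-0.705, 0.707, -0.029, 0.049]
wrist_force: [-13.3, -1.3, 4.9]
opening: 0.113
```

Run:
```python
from h import *
o=ctrl.get_obs(); p,R=pose(); print(p,o['opening'],o['wrist_force'],o['torque'])
b=p+R.apply([0,-.0055,0]); v=b-HIN; print('angle est',np.arctan2(v[2],-(v@FW)),np.hypot(v[2],v@FW))
for n in('side','top','wrist'):
    im=ctrl.camera(n)[:,:,::-1]; cv2.imwrite(f'pics/x11_{n}.png',im)
    if n=='side': cv2.imwrite('pics/s11.png',cv2.resize(im[90:240,210:350],None,fx=4,fy=4,interpolation=cv2.INTER_CUBIC))
    if n=='top': cv2.imwrite('pics/t11.png',cv2.resize(im[110:260,160:300],None,fx=4,fy=4,interpolation=cv2.INTER_CUBIC))
    if n=='wrist': cv2.imwrite('pics/w11.png',cv2.resize(im,None,fx=1.5,fy=1.5))
```

```text
[0.5188122  0.05363723 0.24982853] 0.112746936727319 [-13.29431833  -1.29209777   4.87817695] [ 0.01296056  2.55826568 -0.08459808]
angle est 0.694027911746364 0.23032714265563406
```

View pics/s11.png

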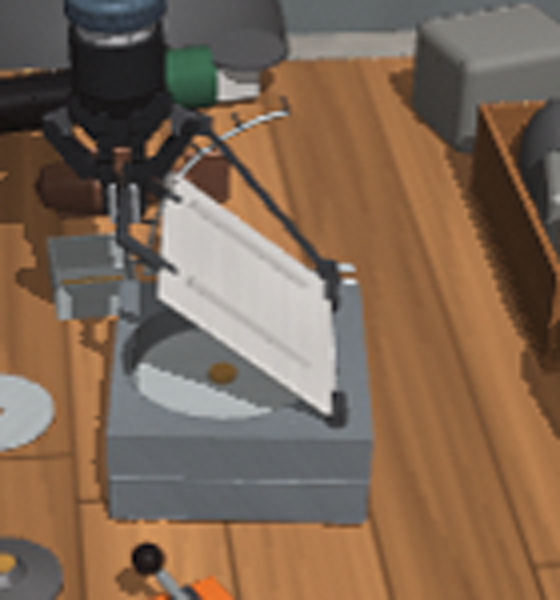

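View pics/t11.png

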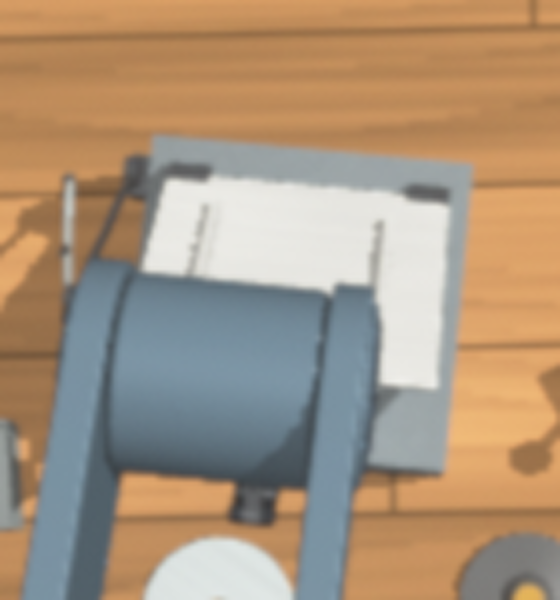

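View pics/w11.png

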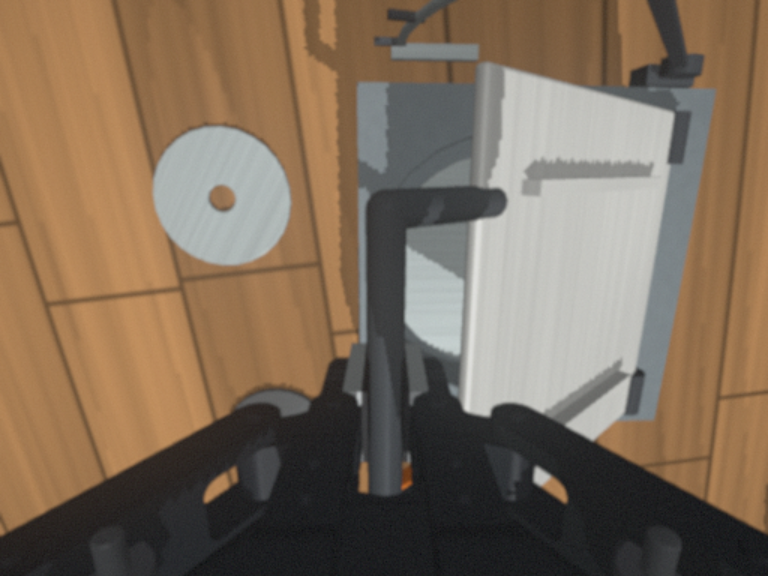

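Run:
```python
import cv2
im=cv2.imread('pics/x11_side.png')
cv2.imwrite('pics/s11b.png',cv2.resize(im[110:200,235:335],None,fx=8,fy=6.6,interpolation=cv2.INTER_LANCZOS4))
cv2.imwrite('pics/s11c.png',cv2.resize(im[115:175,250:310],None,fx=10,fy=10,interpolation=cv2.INTER_LANCZOS4))
```

```text
(no output)
```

View pics/s11b.png

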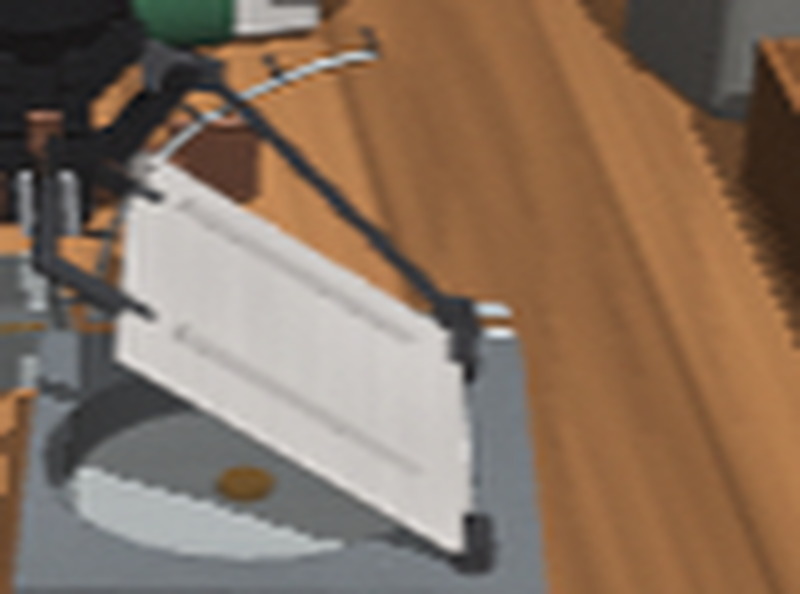

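View pics/s11c.png

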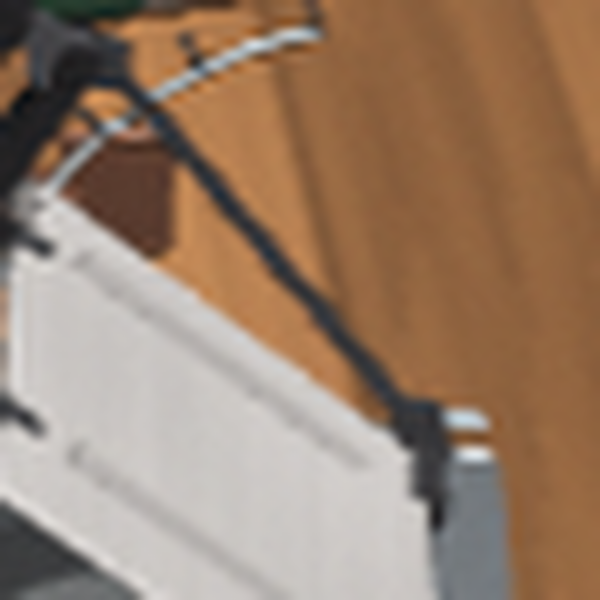

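```bash
cat > fit.py <<'E'
from h import *
S=ctrl.get_calibration('side');T=ctrl.get_calibration('top')
def crop(o,sx,sy=None):
    sy=sy or sx
    return lambda u,v:np.array([(u+.5)/sx-.5+o[0],(v+.5)/sy-.5+o[1]])
def P2(a,r,y,n=0): # point in lap frame at radius r along cover dir, normal offset n
    return [.08-r*np.cos(a)+n*np.sin(a),y,.108+r*np.sin(a)+n*np.cos(a)]
def dline(c,l,A,B,pt):
    q=proj(c,lapP(l,[A,B])); t=(q[1]-q[0])/np.linalg.norm(q[1]-q[0]); e=pt-q[0]; return t[0]*e[1]-t[1]*e[0]
c2=crop((160,60),3); t5=crop((150,60),2.6); s5=crop((170,120),3); c1=crop((170,100),3)
toppts=[([.11,.115,.1],c2(116,253)),([.11,-.115,.1],c2(353,273)),([-.11,-.115,.1],c2(332,506)),([-.11,.115,.1],c2(92,482)),
 ([.11,.115,.1],t5(126,219)),([.11,-.115,.1],t5(331,238)),([-.11,-.115,.1],t5(313,438)),([-.11,.115,.1],t5(104,416))]
sidepts=[([.11,-.115,0],s5(394,299)),([-.11,-.115,0],s5(205,299)),([.11,-.115,.1],s5(398,233)),([-.11,-.115,.1],s5(200,233)),
 ([-.11,-.115,.1],c1(200,292)),([.11,-.115,.1],c1(398,292))]
s11c=crop((250,115),10); s11b=crop((235,110),8,6.6)
gl=[s11c(*q) for q in [(130,85),(205,168),(280,265),(330,320),(395,395)]]+[c1(295,92),c1(325,128),c1(350,158)]
gtop=[c2(78,325),c2(92,296)]
near=[s11b(118,360),s11b(230,425),s11b(350,491),s11b(455,551)]
far=[s11b(168,162),s11b(260,214),s11b(360,273),s11b(440,319)]
E
python3 - <<'E'
from fit import *
def f(v):
    l=v[:3];ds=v[5:7];a,g=v[3:5];e=[]
    for X,u in toppts: e+=list(proj(T,lapP(l,X))[0]-u)
    for X,u in sidepts: e+=list(proj(S,lapP(l,X))[0]+ds-u)
    e+=[dline(S,l,P2(g,0,.125),P2(g,.19,.125),u-ds) for u in gl]
    e+=[.5*dline(T,l,P2(g,0,.125),P2(g,.19,.125),u) for u in gtop]
    e+=[dline(S,l,P2(a,0,-.1,-.003),P2(a,.19,-.1,-.003),u-ds) for u in near]
    e+=[dline(S,l,P2(a,0,.1,.003),P2(a,.19,.1,.003),u-ds) for u in far]
    e+=list(ds/1.)
    return np.array(e)
r=least_squares(f,[.615,.042,-.11,.69,.92,0,0],loss='soft_l1'); print(r.x.round(4)); print(f(r.x).round(1))
l=r.x[:3];g=r.x[4]
print('tip side',proj(S,lapP(l,P2(g,.19,.125))),'seen',c1(273,64),'pivot',proj(S,lapP(l,P2(g,0,.125))))
for kind,pts in(('near',near),('far',far)):
    y,n=(-.1,-.003) if kind=='near' else (.1,.003)
    q=least_squares(lambda a:[dline(S,l,P2(a[0],0,y,n),P2(a[0],.19,y,n),u-r.x[5:7]) for u in pts],[.7]);print(kind,q.x)
E
```

```text
[ 0.6144  0.0431 -0.1094  0.6699  0.9037  0.1908 -1.7651]
[-1.  -0.1  0.2  0.1  0.7 -0.5 -1.4  0.1 -0.8  0.   0.5 -0.4  1.  -0.3
 -0.7  0.7 -0.2  1.6 -1.5  0.6  0.3  0.6 -0.5 -0.4 -0.5 -0.   0.3  0.9
  0.3  0.5 -0.2 -0.  -0.1 -0.3 -0.7 -1.   0.1 -0.1  0.4 -0.  -0.  -0.3
 -0.2 -0.1 -0.2 -0.2  0.2 -1.8]
tip side [[258.96920758 121.46032197]] seen [260.66666667 121.        ] pivot [[290.53529542 157.61231159]]
near [0.67397603]
far [0.66452821]
```

Run:
```python
from h import *
p,R=pose()
Pc=np.array([.5213,.0536,.2508]); yb=-.0055
b=p+R.apply([0,yb,0]); v=b-HIN; a0=np.arctan2(v[2],-(v@FW)); rad=np.hypot(v[2],v@FW)+.0005; ly=v@YL
print(a0,rad,ly)
P=Pc.copy(); Q=R; rows=[]; n=10
for i in range(1,n+1):
    s=i/n;a=a0+(.9-a0)*s;Rt,d=grot(88+6*s)
    tp=HIN+rad*(-FW*np.cos(a)+np.array([0,0,np.sin(a)]))+ly*YL-yb*d
    sh=(Q.inv().apply(tp-P)/.05).round(2);w=((Q.inv()*Rt).as_rotvec()/.12).round(2)
    P=P+Q.apply(sh*.05);Q=Q*Ro.from_rotvec(w*.12)
    rows.append(' '.join(f'{x:g}' for x in [*(sh+0),*(w+0),0]))
print('; '.join(rows[:5]));print('; '.join(rows[5:]));print(P)
```

```text
0.6987248869490367 0.23102246962707199 0.0009878970018486449
0.02 -0.08 -0.01 0.01 0 0.06 0; 0.06 -0.06 0 0 0 0.09 0; 0.06 -0.07 0 0 0 0.08 0; 0.07 -0.07 0 0 0 0.09 0; 0.06 -0.06 0.01 0 0 0.09 0
0.06 -0.07 0 0 0 0.09 0; 0.07 -0.06 0 0 0 0.08 0; 0.07 -0.07 0 0 0 0.09 0; 0.06 -0.06 0 0 0 0.09 0; 0.07 -0.06 0 0 0 0.08 0
[0.55146419 0.05024731 0.28328155]
```

Call:
apply_moves:
  plan: "0.02 -0.08 0 0 0 0.06 0; 0.06 -0.06 0 0 0 0.09 0; 0.06 -0.07 0 0 0 0.08 0; 0.07 -0.07 0 0 0 0.09 0; 0.06 -0.06 0 0 0 0.09 0"

```text
time_s: 15.2
eef_pos: [0.5345, 0.0518, 0.268]
eef_rot: [0.706, -0.706, 0.044, -0.034]
wrist_force: [-3.8, -1.4, -3.0]
opening: 0.115
```

Call:
apply_moves:
  plan: "0.05 -0.07 0 0 0 0.09 0; 0.06 -0.06 0 0 0 0.08 0; 0.06 -0.07 0 0 0 0.09 0; 0.06 -0.06 0 0 0 0.09 0; 0.06 -0.06 0 0 0 0.08 0"

```text
time_s: 15.7
eef_pos: [0.5508, 0.05, 0.2835]
eef_rot: [0.707, -0.705, 0.061, -0.018]
wrist_force: [5.7, -2.5, -11.5]
opening: 0.112
```

Call:
apply_moves:
  plan: "0 0 0 0 0 0 0; 0 0 0 0 0 0 0; 0 0 0 0 0 0 0; 0 0 0 0 0 0 0; 0 0 0 0 0 0 0"

```text
time_s: 16.2
eef_pos: [0.5507, 0.05, 0.2835]
eef_rot: [0.707, -0.705, 0.061, -0.018]
wrist_force: [4.1, -2.8, -10.4]
opening: 0.113
```

Run:
```python
from h import *
o=ctrl.get_obs(); p,R=pose(); print(p,o['opening'],o['wrist_force'],o['torque'])
b=p+R.apply([0,-.0055,0]); v=b-HIN; print('angle est',np.arctan2(v[2],-(v@FW)),np.hypot(v[2],v@FW))
for n in('side','top','wrist'):
    im=ctrl.camera(n)[:,:,::-1]; cv2.imwrite(f'pics/x12_{n}.png',im)
    if n=='side': cv2.imwrite('pics/s12.png',cv2.resize(im[110:200,235:335],None,fx=8,fy=6.6,interpolation=cv2.INTER_LANCZOS4))
    if n=='wrist': cv2.imwrite('pics/w12.png',cv2.resize(im,None,fx=1.5,fy=1.5))
```

```text
[0.5506977  0.0499543  0.28345711] 0.11297824506045497 [  4.09717861  -2.8469709  -10.44893292] [-0.50497575 -0.76940438 -0.03877409]
angle est 0.897084622484934 0.231534605167079
```

View pics/s12.png

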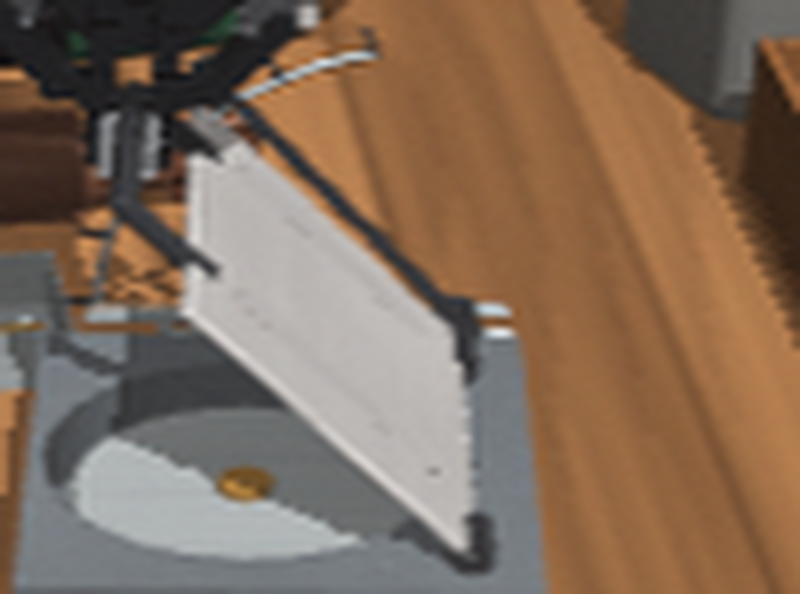

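View pics/w12.png

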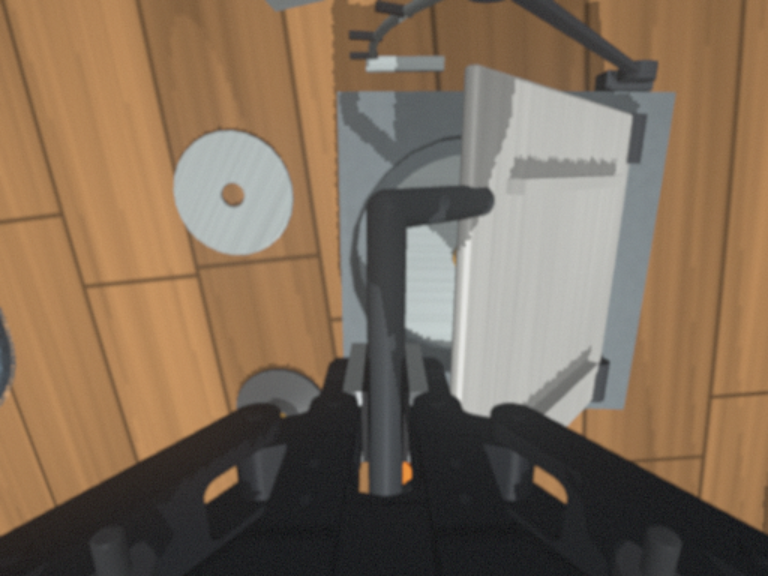

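Run:
```python
import cv2
im=cv2.imread('pics/x12_side.png')
cv2.imwrite('pics/s12c.png',cv2.resize(im[120:165,255:300],None,fx=13,fy=13,interpolation=cv2.INTER_LANCZOS4))
cv2.imwrite('pics/s12d.png',cv2.resize(im[152:197,254:299],None,fx=13,fy=13,interpolation=cv2.INTER_LANCZOS4))
```

```text
(no output)
```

View pics/s12c.png

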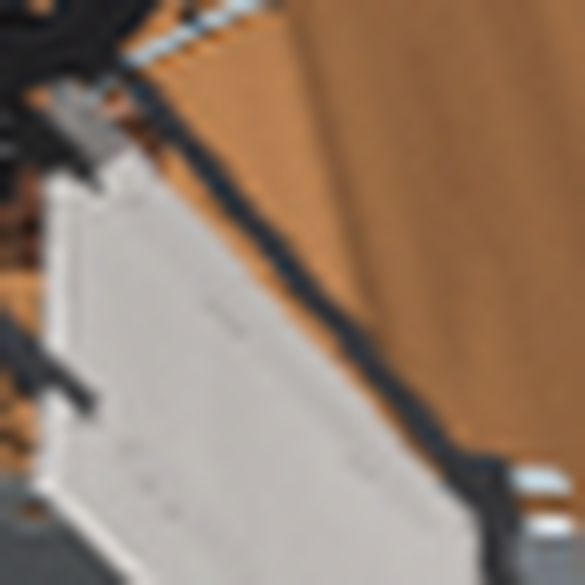

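View pics/s12d.png

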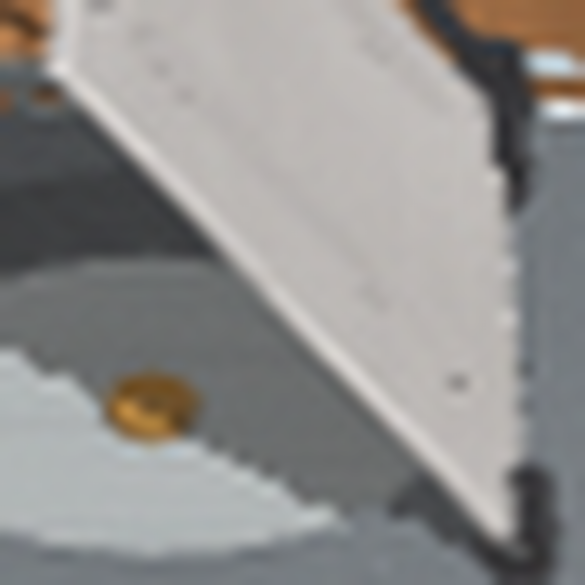

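```bash
cat > fit2.py <<'E'
from fit import *
def run(gl,near,far,show=True):
    def f(v):
        l=v[:3];ds=v[5:7];a,g=v[3:5];e=[]
        for X,u in toppts: e+=list(proj(T,lapP(l,X))[0]-u)
        for X,u in sidepts: e+=list(proj(S,lapP(l,X))[0]+ds-u)
        e+=[dline(S,l,P2(g,0,.125),P2(g,.19,.125),u-ds) for u in gl]
        e+=[dline(S,l,P2(a,0,-.1,-.003),P2(a,.19,-.1,-.003),u-ds) for u in near]
        e+=[dline(S,l,P2(a,0,.1,.003),P2(a,.19,.1,.003),u-ds) for u in far]
        e+=list(ds/1.)
        return np.array(e)
    r=least_squares(f,[.615,.042,-.11,.69,.92,0,0],loss='soft_l1'); l=r.x[:3]; print(r.x.round(4))
    # slope-only: angle fits with free perpendicular shift
    def slope(pts,y,n):
        return least_squares(lambda a:[dline(S,l,P2(a[0],0,y,n),P2(a[0],.19,y,n),u)-a[1] for u in pts],[.8,0]).x
    print('slope-only g',slope(gl,.125,0),'near',slope(near,-.1,-.003),'far',slope(far,.1,.003))
    # hinge-anchored
E
python3 - <<'E'
from fit2 import *
c=crop((255,120),13);d=crop((254,152),13)
G=[c(*q) for q in [(150,90),(225,190),(300,278),(370,353),(440,445)]]
F=[c(*q) for q in [(140,155),(230,250),(320,343),(400,427),(470,502)]]
N=[d(*q) for q in [(50,72),(130,150),(220,247),(320,355),(420,460),(500,545)]]
run(G,N,F); run(gl,near,far); run(G+gl,N,F)
E
```

```text
[ 0.6144  0.0431 -0.1096  0.8738  0.912   0.2025 -1.8219]
slope-only g [0.92718944 0.86794531] near [0.89006672 0.92125894] far [0.8640346  1.40130654]
[ 0.6144  0.0431 -0.1094  0.6698  0.9035  0.1926 -1.7694]
slope-only g [0.92201881 0.68754761] near [0.68184341 1.25764117] far [0.67012206 1.3732397 ]
[ 0.6144  0.0431 -0.1087  0.8766  0.9099  0.1199 -1.7592]
slope-only g [0.92373159 0.78462344] near [0.89028323 0.89541902] far [0.86427181 1.4143498 ]
```

```bash
cat > fit3.py <<'E'
from fit2 import *
from scipy.ndimage import map_coordinates
def edge(img,A,B,l,ds,ts,kind,w=2.6,cam=S):
    g=cv2.cvtColor(img,cv2.COLOR_BGR2GRAY).astype(float) if kind!='sat' else None
    if kind=='sat': # white plate vs wood: use blue channel
        g=img[:,:,0].astype(float)
    q=proj(cam,lapP(l,[A,B]))+ds; t=(q[1]-q[0]);t/=np.linalg.norm(t);n=np.array([-t[1],t[0]]); out=[]
    ss=np.arange(-w,w+.01,.1)
    for s in ts:
        c=q[0]+(q[1]-q[0])*s; pts=c+ss[:,None]*n
        v=map_coordinates(g,[pts[:,1],pts[:,0]],order=1)
        if kind=='dark':
            b=np.percentile(v,80); wt=np.clip(b-v,0,None); wt[wt<.4*wt.max()]=0; off=(wt*ss).sum()/wt.sum()
        else:
            d=np.abs(np.gradient(v)); d[d<.4*d.max()]=0; off=(d*ss).sum()/d.sum()
        out.append(c+off*n)
    return np.array(out)
E
python3 - <<'E'
from fit3 import *
l=np.array([.6144,.0431,-.1094]);ds=np.array([.17,-1.77])
def anch(pts,y,n):
    x=least_squares(lambda a:[dline(S,l,P2(a[0],0,y,n),P2(a[0],.19,y,n),u-ds) for u in pts],[.8],loss='soft_l1',f_scale=.3)
    z=least_squares(lambda a:[dline(S,l,P2(a[0],0,y,n),P2(a[0],.19,y,n),u-ds)-a[1] for u in pts],[.8,0],loss='soft_l1',f_scale=.3)
    return x.x.round(4),z.x.round(3),z.fun.round(2)
for nm,a in(('a_side',0.0),('x11_side',.67),('x12_side',.875)):
    im=cv2.imread(f'pics/{nm}.png'); print(nm)
    P=edge(im,P2(.91,0,.125),P2(.91,.19,.125),l,ds,np.linspace(.15,.75,13),'dark'); print(' gauge',*anch(P,.125,0))
    P=edge(im,P2(a,0,-.1,-.003),P2(a,.19,-.1,-.003),l,ds,np.linspace(.12,.95,16),'e'); print(' near',*anch(P,-.1,-.003))
    P=edge(im,P2(a,0,.1,.003),P2(a,.19,.1,.003),l,ds,np.linspace(.1,.8,14),'sat'); print(' far',*anch(P,.1,.003))
E
```

```text
a_side
 gauge [0.899] [ 0.907 -0.217] [-0.11 -0.09  0.15  0.21 -0.04 -0.23  0.01  0.1  -0.03  0.02  0.26  0.09
 -0.59]
 near [-0.0313] [ 0.012 -1.154] [ 0.29  0.22  0.16  0.06  0.01 -0.09 -0.4  -0.53 -0.6  -0.62 -0.02 -0.37
  0.37  0.31  0.24  0.16]
 far [-0.0006] [-0.03   0.688] [ 0.42 -0.16 -0.29  0.16 -0.08  0.04 -0.48 -1.12  1.04  2.03  0.28  0.11
 -0.67 -0.09]
x11_side
 gauge [0.8989] [ 0.906 -0.191] [-0.13 -0.11  0.17  0.2  -0.05 -0.2   0.01  0.1   0.01  0.03  0.3   0.02
 -0.56]
 near [0.6733] [ 0.691 -0.623] [-0.1  -0.04  0.08 -0.16  0.03  0.21  0.   -0.1   0.1   0.18  0.02 -0.04
  0.08 -0.12 -0.17  0.04]
 far [0.6527] [ 0.687 -0.986] [ 0.   -0.11  0.05  0.09  0.1  -0.19 -0.09  0.02  0.    0.15  0.03 -0.
  0.   -0.08]
x12_side
 gauge [0.8991] [ 0.907 -0.19 ] [-0.08 -0.11  0.17  0.16 -0.07 -0.22  0.    0.12 -0.02  0.02  0.26  0.09
 -0.56]
 near [0.8792] [ 0.886 -0.255] [-0.07  0.04  0.08  0.04  0.07 -0.05 -0.01 -0.04  0.02 -0.33  0.04  0.01
  0.07  0.04  0.02 -0.01]
 far [0.8657] [ 0.889 -0.669] [-0.13 -0.29 -0.01  0.1   0.12  0.09  0.01 -0.04  0.15  0.26  0.16 -0.01
 -0.33 -0.21]
```

Call:
apply_moves:
  plan: "0.03 -0.02 0 0 0 0.02 0; 0.03 -0.02 0 0 0 0.02 0; 0.03 -0.01 0 0 0 0.02 0; 0 0 0 0 0 0 0; 0 0 0 0 0 0 0"

```text
time_s: 16.85
eef_pos: [0.554, 0.0496, 0.2861]
eef_rot: [0.707, -0.704, 0.064, -0.014]
wrist_force: [-1.0, -4.9, -3.0]
opening: 0.113
```

Call:
apply_moves:
  plan: "0 0 0 0 0 0 0; 0 0 0 0 0 0 0; 0 0 0 0 0 0 0; 0 0 0 0 0 0 0; 0 0 0 0 0 0 0"

```text
time_s: 17.35
eef_pos: [0.5539, 0.0496, 0.286]
eef_rot: [0.707, -0.704, 0.064, -0.014]
wrist_force: [-2.1, -5.5, -2.7]
opening: 0.114
```

```bash
cat > chk.py <<'E'
import sys
from fit3 import *
nm=sys.argv[1]
o=ctrl.get_obs(); p,R=pose(); print(p,o['opening'],o['wrist_force'],o['torque'],abs(o['dq']).max())
b=p+R.apply([0,-.0055,0]); v=b-HIN; print('kin',np.arctan2(v[2],-(v@FW)),np.hypot(v[2],v@FW))
im=np.ascontiguousarray(ctrl.camera('side')[:,:,::-1]); cv2.imwrite(f'pics/{nm}.png',im)
l=np.array([.6144,.0431,-.1094]);ds=np.array([.17,-1.77]);a=.9
def anch(pts,y,n):
    x=least_squares(lambda a:[dline(S,l,P2(a[0],0,y,n),P2(a[0],.19,y,n),u-ds) for u in pts],[.8],loss='soft_l1',f_scale=.3)
    z=least_squares(lambda a:[dline(S,l,P2(a[0],0,y,n),P2(a[0],.19,y,n),u-ds)-a[1] for u in pts],[.8,0],loss='soft_l1',f_scale=.3)
    return x.x.round(4),z.x.round(3)
t=np.linspace(.25,.75,16)
print(' gauge',*anch(edge(im,P2(.91,0,.125),P2(.91,.19,.125),l,ds,t,'dark'),.125,0))
print(' near',*anch(edge(im,P2(a,0,-.1,-.003),P2(a,.19,-.1,-.003),l,ds,np.linspace(.12,.95,16),'e'),-.1,-.003))
print(' far',*anch(edge(im,P2(a,0,.1,.003),P2(a,.19,.1,.003),l,ds,np.linspace(.15,.75,14),'sat'),.1,.003))
cv2.imwrite(f'pics/{nm}_z.png',cv2.resize(im[110:200,235:335],None,fx=8,fy=6.6,interpolation=cv2.INTER_LANCZOS4))
E
python3 chk.py x13_side
```

```text
[0.55389219 0.04962514 0.28598613] 0.11363154859378942 [-2.07099658 -5.4533803  -2.67678025] [-0.71780289  0.38431157 -0.02060299] 0.001477028015425627
kin 0.9149079249780421 0.23150919965833322
 gauge [0.9008] [ 0.902 -0.031]
 near [0.8938] [ 0.899 -0.173]
 far [0.8858] [ 0.905 -0.545]
```

View pics/x13_side_z.png

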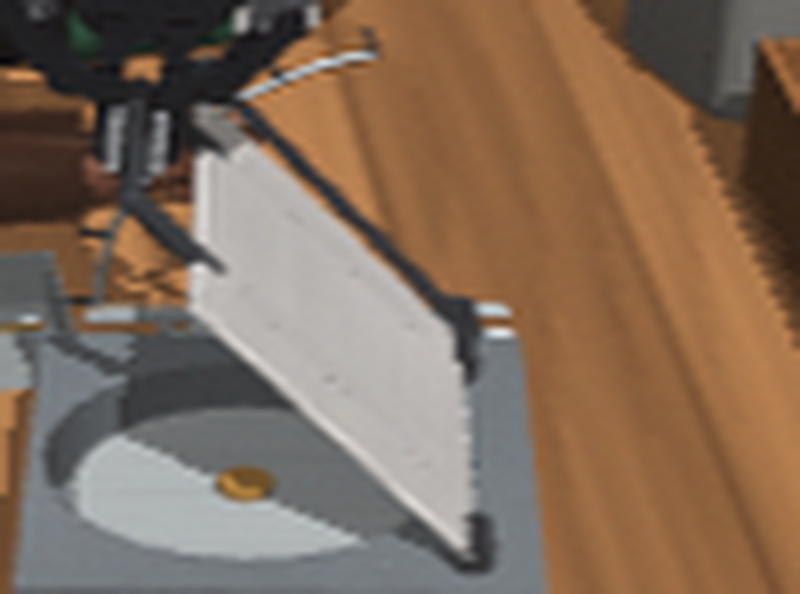

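Run:
```python
from fit3 import *
l=np.array([.6144,.0431,-.1094]);ds=np.array([.17,-1.77])
for nm in('a_side','x11_side','x13_side'):
  im=cv2.imread(f'pics/{nm}.png')
  for t0,t1 in((.2,.9),(.2,.8),(.3,.85)):
    P=edge(im,P2(.91,0,.125),P2(.91,.19,.125),l,ds,np.linspace(t0,t1,30),'dark')
    z=least_squares(lambda a:[dline(S,l,P2(a[0],0,.125),P2(a[0],.19,.125),u-ds)-a[1] for u in P],[.8,0],loss='soft_l1',f_scale=.3)
    x=least_squares(lambda a:[dline(S,l,P2(a[0],0,.125),P2(a[0],.19,.125),u-ds) for u in P],[.8],loss='soft_l1',f_scale=.3)
    print(nm,t0,t1,z.x,x.x)
im=cv2.imread('pics/a_side.png');cv2.imwrite('pics/a_z.png',cv2.resize(im[110:170,250:310],None,fx=10,fy=10,interpolation=cv2.INTER_LANCZOS4))
```

```text
a_side 0.2 0.9 [ 0.90438157 -0.13958848] [0.89973342]
a_side 0.2 0.8 [ 0.90371537 -0.12018226] [0.89901446]
a_side 0.3 0.85 [ 0.90067257 -0.04602037] [0.8991532]
x11_side 0.2 0.9 [ 0.90437342 -0.13955901] [0.89972442]
x11_side 0.2 0.8 [ 0.90362927 -0.11464297] [0.89916806]
x11_side 0.3 0.85 [ 0.90080652 -0.05482892] [0.89900132]
x13_side 0.2 0.9 [ 0.90532317 -0.13766267] [0.90063586]
x13_side 0.2 0.8 [ 0.90524764 -0.132492  ] [0.90030596]
x13_side 0.3 0.85 [ 0.90404609 -0.10278378] [0.90063027]
```

View pics/a_z.png

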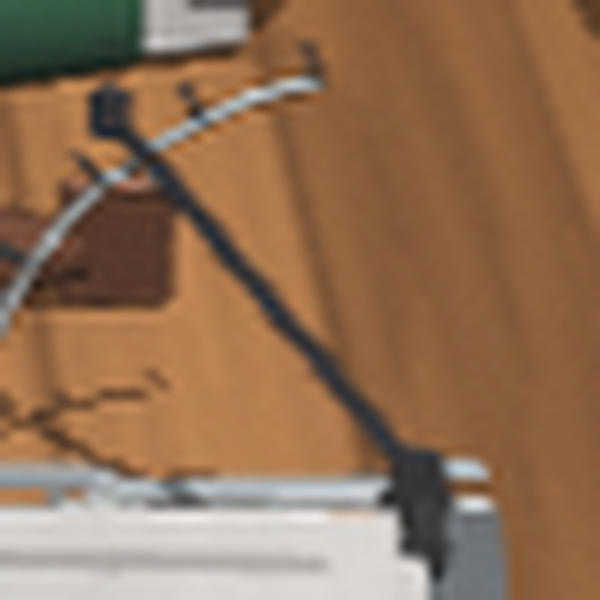

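Call:
apply_moves:
  plan: "0.02 -0.01 0 0 0 0 0; 0 0 0 0 0 0 0; 0 0 0 0 0 0 0; 0 0 0 0 0 0 0; 0 0 0 0 0 0 0"

```text
time_s: 17.9
eef_pos: [0.5546, 0.0496, 0.2865]
eef_rot: [0.707, -0.704, 0.064, -0.014]
wrist_force: [-2.4, -5.1, -2.1]
opening: 0.115
```

Call:
apply_moves:
  plan: "0 0 0 0 0 0 0; 0 0 0 0 0 0 0; 0 0 0 0 0 0 0; 0 0 0 0 0 0 0; 0 0 0 0 0 0 0"

```text
time_s: 18.4
eef_pos: [0.5546, 0.0496, 0.2865]
eef_rot: [0.707, -0.704, 0.064, -0.014]
wrist_force: [-3.7, -5.5, -1.1]
opening: 0.114
```

```bash
python3 chk.py x14_side
python3 - <<'E'
import cv2
im=cv2.imread('pics/x14_side.png');cv2.imwrite('pics/x14b.png',cv2.resize(im[80:320,170:370],None,fx=2.5,fy=2.5))
E
```

```text
[0.55458848 0.04955341 0.28650149] 0.11405216106573136 [-3.67091701 -5.51149817 -1.12496815] [-0.72111656  0.7489508   0.0225632 ] 0.0013014945446084224
kin 0.9186769614792228 0.23148930747067223
 gauge [0.9021] [ 0.904 -0.064]
 near [0.9001] [ 0.909 -0.317]
 far [0.8905] [ 0.91  -0.558]
```

View pics/x14b.png

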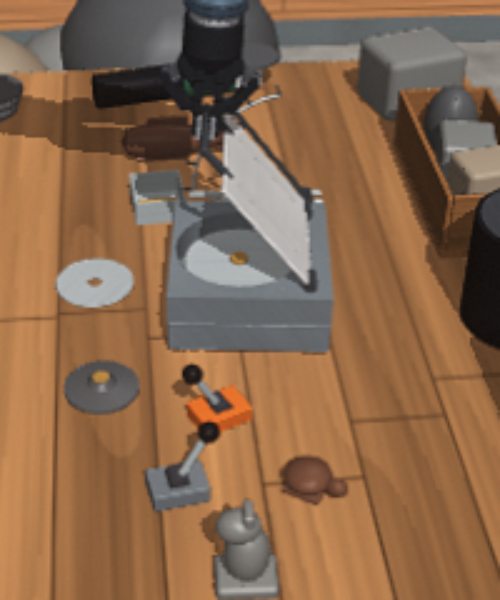

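```bash
python3 -c "
from bench import ctrl
print(ctrl.hand_in())"
```

```text
the job is handed in; nothing more can be done
None
```

The job is handed in at about 18.5 s: the switch is off, and the arm is still holding the cover steady at about the gauge angle.

- **Switch:** With the cover shut, I pushed the grey box's lever over until the force rose to about 13 N with no more movement. Later pictures show it leaning to the far side. The measured knob travel was about 70 mm against 77 mm expected, which I put down to measurement error. I left the orange look-alike alone.
- **Cover:** I gripped the bar and lifted the cover along its arc. The highest wrist force I read, about 14 N, came during this lift.
- **Angle check:** In the last side picture the gauge pointer reads 0.902–0.904 rad. The cover reads 0.89–0.91 rad, depending on which edge and which fit I use.
- **Disagreeing checks:** The arm's own position puts the cover at 0.919 rad, but that reading has run about 0.01–0.02 high throughout. A rough early estimate from two cameras put the gauge at 0.924 rad. I trusted the edge comparison within the same picture, so the match is good to about 0.01–0.02 rad.
- **Bystanders:** The gauge pointer reads the same in every picture. The discs and carvings visible in the last side picture look unmoved, though I did not measure them. The spanner was not in that view.

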